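Dial the sample lock box open and draw its hatch

TASK

Open the grey sample lock box: turn its dial right (clockwise) to 6, then left to 1, then slowly right again until you feel the latch let go somewhere between 1 1/2 and 4 1/2 (the lock is worn) and the hatch kicks out a little; stop at once, the lock must not be forced. Then slide the hatch all the way open with its black lug, let go, and leave the other things on the bench as they are.

Things in the scene. Friction and masses are not known exactly. Their poses are not given: they have to be found in the camera images.
- lockbox: Grey lock box fixed to the worktop, 130 (x) x 220 (y) x 60 mm high; origin on the worktop under the middle of its width, box from y = -100 to +120 mm. z up. The dial stands on its -y half; the sliding hatch covers its +y half and opens toward +y.
- dial_grip (a point): Point on the dial's vertical axis, 86 mm above the worktop, mid-height of the steel knob. The knob is a round knurled cylinder, 44 mm diameter, from z = 68 to 101 mm, on a black skirt (82 mm diameter, z = 61 to 68 mm). Axis at (0, -50 mm) in the lock box frame. Free space all round and above.
- dial (a joint): Dial angle, rad, growing clockwise seen from above (right). 24 marks of 0.2618 rad; value = number at the index x 0.2618 (6 is 1.571, 1 is 0.262). Starts between 0.4 and 2.2 marks. Turns from -3 to 3 rad against 0.05 to 0.15 N m. In the last right turn the latch lets go at an unknown value between 0.4 and 1.1; the pin then holds the dial with about 0.1 rad of looseness, and turning on only loads the pin.
- dial_index (a point): Red index bar on the box beside the skirt, on the box's -x side; numbers are read here, z = 62 mm. On the skirt 0 is a thick red mark; 6, 12 and 18 have numerals, even marks are longer than odd ones; numbers rise as the dial turns right.
- lock_works (a point): Inside the case, on the dial's axis: two hidden wheels, each driven with 3 marks of play. Right to 6 sets the first, then left to 1 sets the second, each good to about 0.35 mark; if overshot by more, dial anew: left to -2, right to 6, left to 1. Near 1 the pin drops 2 mm into both wheels (hatch reads about 0.002) and holds them: do not go left of 0.5.
- hatch (a joint): How far the hatch has slid open toward the box's +y, m: 0 shut, 0.060 fully open at its stop. When the latch lets go, a hidden spring kicks it out by itself to about 0.010. After that it slides against 1.5 N plus 0.5 N per cm/s and stays where it is left.
- hatch_lug (a point): Black lug standing on the hatch, to push or pinch: 44 mm (x) x 12 mm (y, the sliding direction) x 26 mm high, z = 58 to 84 mm; origin at its centre, axes as the lock box's. Moves with the hatch. Room on both sides along y is free down to the hatch plate, top at z = 58 mm.
- locking_pin: Hidden 5 mm pin under the dial, carried by the hatch; a spring leans it on the lock's wheels with about 5 N. Forcing the dial against the dropped pin, or pulling the hatch while locked, loads it; it bends above 12 N, about 0.4 N m on the dial.
- beaker: Small glass beaker, 53 mm wide, 65 mm high; origin at its underside. To be left alone.
- bottle: Small bottle with red cap, 45 mm wide, 90 mm high; origin at its underside. To be left alone.
- timer: White bench timer, 52 x 66 x 16 mm; origin at its underside. To be left alone.

How it is judged:
By the outcome, as a careful person would: the job done as asked, in the order asked, and still so for the second after the job is handed in, with the robot touching nothing.
It also fails if it takes over 56 s, if anything falls off the work surface, if the arm or the gripper's body presses on something with over 40 N, if the wrist force passes 120 N, or if a joint passes its speed limit or range.

ROBOT

A 7-joint arm with a two-finger parallel gripper is mounted at the origin on a cart in front of the work surface, level with it; the furniture and walls round the work are solid. World frame = base frame: x ahead of the robot, y to its left, z up, the work surface at z = 0. Lengths are in m, angles in rad, forces in N, time in s.
With the tool pointing down it reaches from about 0.4 to 0.85 m from the base axis. Payload 10.4 kg.
Tool frame: the origin (TCP) lies midway between the tips of the shut fingers; the grasp point (between the pads) lies 19 mm behind it; y points along the fingers, x is the direction in which the jaws open and shut, and the axes are right-handed (so a half turn about y gives the same grasp; the last joint's range is limited). The gripper opens to 87 mm and grips with 3 to 60 N. Pads are 19 mm wide; open, the fingers measure 117 mm over their backs; the gripper's body (75 mm by 190 mm) begins 51 mm behind the grasp point.
Start: joints at [1.273, 0.332, -0.065, 1.46, 0.022, 1.35, -0.088], TCP at [0.17, -0.602, 0.223] pointing down, gripper open.
Joint ranges: [-2.6, 2.6], [-0.5, 2.12], [-1.47, 1.34], [0.16, 2.42], [-1.27, 4.41], [0.06, 2.06], [-2.6, 2.6]. Speed limits (rad/s): [2.22, 2.22, 2.79, 2.79, 3.14, 3.14, 3.14].

INTERFACE

Orientations are given as a unit quaternion [x, y, z, w].
In Python, from bench import * gives the robot as it stands.
- The arm moves only by the tool jog_arm, never from a script. Its argument "commands" is a list of rows, each an object with "translation": the shift along the world's x, y, z in mm, a list of three; "twist": the turn about the world's z in rad. A call has 1 to 20 rows; each row shifts and turns the commanded pose from where the row before left it; what a row does not reach is not made up. A row lasts 1/10 s, in which the tool goes at most 50 mm and 8.59 degrees, less where a joint would pass 70% of its speed; a pose out of reach is approached as far as the arm can. A call is refused whole if a number of a shift passes 50 or a number of a turn 0.15, either way. A call with a gripper value outside its range is refused whole. "grip" is the closure, from 0 (fully open) to 1 (shut), set as the call begins (left out, the last holds). The fingers move at their own pace and stop on an object; "grip_force" is the grip in N (left out, the last holds). Time passes only in rows, so rows that do not move let the fingers close. It gives the time, the measured TCP pose, the force and the opening at its end, in the units of the state.
- read_state(): the state, without advancing time (a new reading comes with each control period).
- camera(name): name is "scene" or "top" or "wrist"; returns a dict with "img" (384x512x3 uint8, red, green, blue), "fx", "fy", "cx", "cy" (pixels), "cam_to_world" (4x4, takes a point from camera to world coordinates). Camera axes: x right, y down, z forward; pixel columns grow to the right and rows downward; lengths in m; the calibration is good to about 2 mm. A picture is of the moment at which its call begins. There is no depth.
- close_job(): hands the job in, once; it reports no verdict.
The state is a dict: "time": time; "joint_positions": joint angles; "joint_vel": joint speeds; "joint_torque": joint torques, N m; "ee_pos": TCP position; "eef_rot": TCP orientation; "ft_force": force on the tool from outside, world axes, zero at the start; "torque": the same for the moment, N m; "width": finger opening in m.
Only numpy, scipy, OpenCV 4.12 (cv2) and the standard library are available. Lean on these libraries where they do the work, as an engineer would, in place of code of your own. Each camera call takes 0.05 s, during which the arm holds its last target.

## Working session

There is one attempt and no reset: what is moved stays moved. The work goes in short steps, Python scripts to look and compute and a tool call to move; the robot and the scene stay as the last step left them, time stands still between calls to the robot, and variables do not carry over. Pictures are saved under pics/ and viewed, and the job is handed in when it is done.

Besides the shell and the picture viewer there is one more tool, called as name([rows], argument=value, ...), one row to a line, values as JSON. jog_arm: Moves the arm, as the interface text tells. Its arguments: {"type":"object","properties":{"commands":{"type":"array"},"grip":{"type":"number"},"grip_force":{"type":"number"}},"required":["commands"]}

```bash
mkdir -p pics; ls; python3 - <<'E'
from bench import *
import cv2
s=read_state()
for k in s: print(k,s[k])
for n in ["scene","top","wrist"]:
    c=camera(n); cv2.imwrite(f"pics/{n}0.png",c["img"][:,:,::-1]); print(n,c["fx"],c["cx"],c["cy"]); print(c["cam_to_world"])
E
```

```text
pics
time 0.0
joint_positions [ 1.27337717  0.33287954 -0.06469653  1.46093074  0.02160273  1.34992029
 -0.08853275]
joint_vel [ 0.00120195  0.00044231  0.00042061 -0.00069058  0.00144214  0.001486
 -0.00141995]
joint_torque [-3.81172176e-04 -6.23265409e+01  2.45442870e-02 -3.89906073e+01
 -6.13361411e-02  3.97130591e-02  1.34114107e-04]
ee_pos [ 0.16949291 -0.60117282  0.2217542 ]
eef_rot [-0.56348523  0.42722358 -0.42638105  0.56405993]
ft_force [0.18904777 0.26658695 0.15505408]
torque [-0.04870645 -0.0913709  -0.03840043]
width 0.0865445834246832
scene 460.6788734138286 265.43086155576805 194.1286610375997
[[-0.91907066 -0.163158    0.35873191  0.1249987 ]
 [-0.39383336  0.41327595 -0.82103488  0.97892753]
 [-0.01429687 -0.89586967 -0.44408686  0.64775629]
 [ 0.          0.          0.          1.        ]]
top 427.30947989895174 250.8463178643472 194.0613923808408
[[-0.02616054 -0.98213229  0.1863647   0.36654106]
 [-0.99962698  0.02716383  0.0028315  -0.03631391]
 [-0.00784328 -0.18622111 -0.98247656  1.20091859]
 [ 0.          0.          0.          1.        ]]
wrist 300.03663338085295 261.8051141995613 197.19914697137133
[[ 2.70365524e-01 -9.22930296e-01 -2.74047718e-01  2.44624224e-01]
 [-9.62757518e-01 -2.59378283e-01 -7.62946170e-02 -5.80093093e-01]
 [-6.67412915e-04  2.84468934e-01 -9.58685026e-01  3.84669324e-01]
 [ 0.00000000e+00  0.00000000e+00  0.00000000e+00  1.00000000e+00]]
```

View pics/scene0.png

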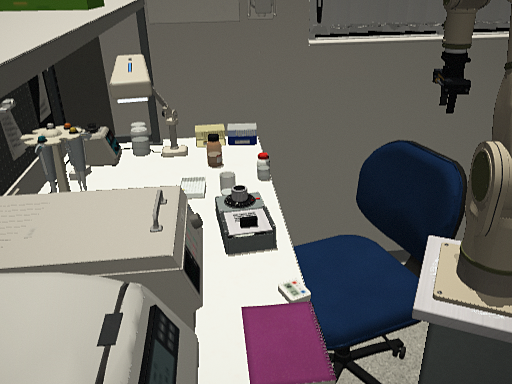

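View pics/top0.png

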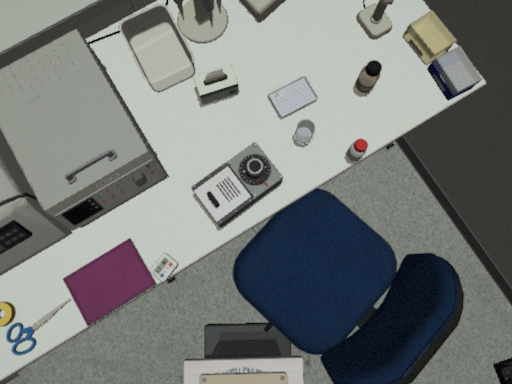

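View pics/wrist0.png

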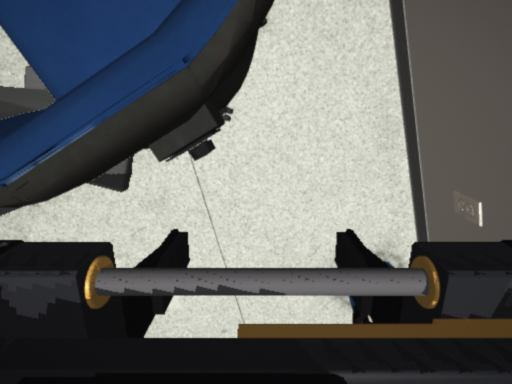

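```bash
cat > h.py <<'E'
import numpy as np, cv2
from bench import *
def ray(c,u,v,z):
    T=c["cam_to_world"]; d=T[:3,:3]@np.array([(u-c["cx"])/c["fx"],(v-c["cy"])/c["fy"],1.]); o=T[:3,3]
    return o+d*(z-o[2])/d[2]
def proj(c,p):
    T=c["cam_to_world"]; q=T[:3,:3].T@(np.asarray(p)-T[:3,3]); return np.array([c["fx"]*q[0]/q[2]+c["cx"],c["fy"]*q[1]/q[2]+c["cy"]])
def crop(c,u0,v0,u1,v1,k,name):
    i=cv2.resize(c["img"][v0:v1,u0:u1],None,fx=k,fy=k,interpolation=cv2.INTER_CUBIC); cv2.imwrite("pics/"+name,i[:,:,::-1])
E
python3 - <<'E'
from h import *
t=camera("top"); crop(t,180,135,300,235,6,"topc.png")
s=camera("scene"); crop(s,205,175,285,260,7,"scenec.png")
E
```

```text
(no output)
```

View pics/topc.png

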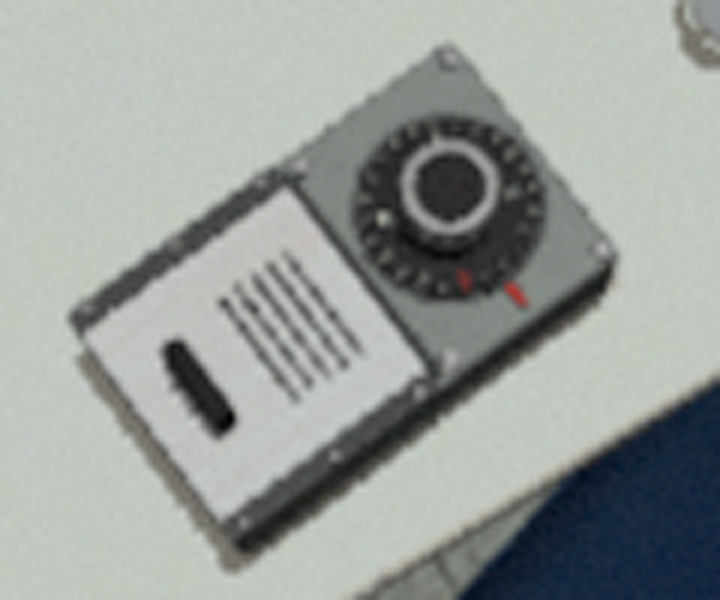

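View pics/scenec.png

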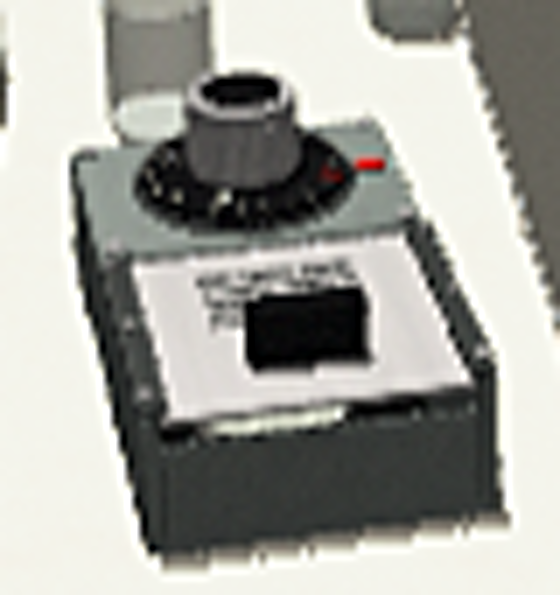

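```bash
python3 - <<'E'
from h import *
c=camera("top"); s=camera("scene")
f=lambda x,y,z:ray(c,180+(x+.5)/6-.5,135+(y+.5)/6-.5,z)
g=lambda x,y,z:ray(s,205+(x+.5)/7-.5,175+(y+.5)/7-.5,z)
A=[("knob top",f(450,186,.101)),("skirt",f(450,208,.068)),("index",f(517,294,.062)),("zero",f(464,280,.068)),("lug top",f(198,387,.084)),
("corner -x-y",f(612,255,.06)),("corner +x-y",f(447,42,.06)),("corner -x+y",f(232,545,.06)),("corner +x+y",f(75,322,.06)),
("S knobtop",g(241,95,.101)),("S index",g(370,164,.062)),("S zero",g(333,174,.068)),("S lugtop",g(308,300,.084)),("S c-x+y",g(503,372,.06)),("S skirt",g(246,180,.068))]
for n,p in A: print(n,p.round(4))
d=dict(A)
k=d["knob top"]
for n in("index","zero","lug top"): v=(d[n]-d["skirt"])[:2]; print(n,np.hypot(*v),np.degrees(np.arctan2(v[1],v[0])))
v=d["corner -x+y"]-d["corner -x-y"]; print(np.hypot(*v[:2]),np.degrees(np.arctan2(v[1],v[0])))
v=d["corner +x+y"]-d["corner +x-y"]; print(np.hypot(*v[:2]),np.degrees(np.arctan2(v[1],v[0])))
# red mask for 
for cam in(c,s):
    hsv=cv2.cvtColor(cam["img"],cv2.COLOR_RGB2HSV); m=((hsv[...,0]<8)|(hsv[...,0]>172))&(hsv[...,1]>100)&(hsv[...,2]>50)
    n,l,st,ce=cv2.connectedComponentsWithStats(m.astype(np.uint8)); 
    for i in range(1,n): print(st[i],ce[i].round(1),ray(cam,*ce[i],.065).round(3))
E
```

```text
knob top [ 0.6518 -0.0451  0.101 ]
skirt [ 0.65  -0.045  0.068]
index [ 0.6105 -0.0744  0.062 ]
zero [ 0.6164 -0.0504  0.068 ]
lug top [0.5676 0.0689 0.084 ]
corner -x-y [ 0.6279 -0.1184  0.06  ]
corner +x-y [ 0.7313 -0.0459  0.06  ]
corner -x+y [0.4998 0.0566 0.06  ]
corner +x+y [0.6035 0.1268 0.06  ]
S knobtop [ 0.6489 -0.0393  0.101 ]
S index [ 0.6095 -0.0732  0.062 ]
S zero [ 0.6146 -0.049   0.068 ]
S lugtop [0.5679 0.0729 0.084 ]
S c-x+y [0.4996 0.0561 0.06  ]
S skirt [ 0.6444 -0.0316  0.068 ]
index 0.04923136031358868 -143.41486470177557
zero 0.03410776218151439 -170.89409282103293
lug top 0.14058674824968506 125.8785601442888
0.21683441362370742 126.20965587815056
0.21481004435551654 126.49061181313574
[354 139  13  13 128] [360.3 145. ] [ 0.711 -0.339  0.065]
[152 171   1   1   1] [152. 171.] [0.654 0.236 0.065]
[256 180   3   4   7] [256.9 181.3] [ 0.617 -0.05   0.065]
[264 182   4   4   9] [265.3 183.4] [ 0.61  -0.073  0.065]
[169 263   3   3   5] [170. 264.] [0.401 0.184 0.065]
[258 152  10   7  60] [262.7 155.2] [ 0.723 -0.372  0.065]
[217 154   4   3   7] [218.4 155.1] [ 0.866 -0.317  0.065]
[251 199   3   2   5] [251.8 199.6] [ 0.618 -0.053  0.065]
[256 198   4   1   4] [257.5 198. ] [ 0.607 -0.068  0.065]
[193 245   1   1   1] [193. 245.] [0.648 0.21  0.065]
[292 281   4   3   8] [293.8 282.2] [0.381 0.254 0.065]
```

```bash
python3 - <<'E'
from h import *
c=camera("top"); s=camera("scene")
for uv in((400,142),(455,175),(360,160)):
    print(uv)
    for z in(-.3,-.1,0,.1,.2,.3):
        p=ray(s,*uv,z); print(z,p.round(2),proj(c,p).round(0))
st=read_state()
from scipy.spatial.transform import Rotation as R
print(R.from_quat(st["eef_rot"]).as_matrix().round(3))
for n,cam in(("top",c),("scene",s)): print(n,proj(cam,st["ee_pos"]),[proj(cam,(.17+.48*a,-.6+.556*a,.25)).round(0) for a in(0,.25,.5,.75,1)])
E
```

```text
(400, 142)
-0.3 [ 0.42 -1.71 -0.3 ] [736. 246.]
-0.1 [ 0.36 -1.14 -0.1 ] [624. 268.]
0 [ 0.33 -0.86  0.  ] [554. 281.]
0.1 [ 0.3  -0.57  0.1 ] [470. 298.]
0.2 [ 0.27 -0.29  0.2 ] [368. 318.]
0.3 [ 0.23 -0.01  0.3 ] [241. 342.]
(455, 175)
-0.3 [ 0.1  -1.32 -0.3 ] [642. 348.]
-0.1 [ 0.1  -0.83 -0.1 ] [534. 361.]
0 [ 0.11 -0.59  0.  ] [467. 370.]
0.1 [ 0.11 -0.35  0.1 ] [386. 380.]
0.2 [ 0.11 -0.11  0.2 ] [289. 393.]
0.3 [0.11 0.14 0.3 ] [170. 408.]
(360, 160)
-0.3 [ 0.58 -1.34 -0.3 ] [622. 204.]
-0.1 [ 0.48 -0.85 -0.1 ] [522. 229.]
0 [ 0.43 -0.61  0.  ] [459. 245.]
0.1 [ 0.39 -0.36  0.1 ] [383. 263.]
0.2 [ 0.34 -0.12  0.2 ] [290. 286.]
0.3 [0.29 0.13 0.3 ] [175. 315.]
[[ 0.271  0.     0.962]
 [-0.962  0.     0.271]
 [-0.    -1.     0.   ]]
top [518.37155107 360.86038079] [array([526., 363.]), array([453., 306.]), array([383., 252.]), array([317., 200.]), array([254., 150.])]
scene [445.57819619 108.43884658] [array([447., 100.]), array([402., 108.]), array([353., 116.]), array([298., 126.]), array([237., 136.])]
```

jog_arm([
  {"translation": [24, 28, 0], "twist": 0.136},
  {"translation": [24, 28, 0], "twist": 0.136},
  {"translation": [24, 28, 0], "twist": 0.136},
  {"translation": [24, 28, 0], "twist": 0.136},
  {"translation": [24, 28, 0], "twist": 0.136},
  {"translation": [24, 28, 0], "twist": 0.136},
  {"translation": [24, 28, 0], "twist": 0.136},
  {"translation": [24, 28, 0], "twist": 0.136},
  {"translation": [24, 28, 0], "twist": 0.136},
  {"translation": [24, 28, 0], "twist": 0.136},
  {"translation": [24, 28, 0], "twist": 0.136},
  {"translation": [24, 28, 0], "twist": 0.136},
  {"translation": [24, 28, 0], "twist": 0.136},
  {"translation": [24, 28, 0], "twist": 0.136},
  {"translation": [24, 28, 0], "twist": 0.136},
  {"translation": [24, 28, 0], "twist": 0.136},
  {"translation": [24, 28, 0], "twist": 0.136},
  {"translation": [24, 28, 0], "twist": 0.136},
  {"translation": [24, 28, 0], "twist": 0.136},
  {"translation": [24, 28, 0], "twist": 0.136},
], grip=0)

```text
time: 2.45
ee_pos: [0.6505, -0.0407, 0.2226]
eef_rot: [0.534, 0.463, -0.463, -0.534]
ft_force: [0.5, 0.0, 0.1]
width: 0.0868
```

```bash
python3 - <<'E'
from h import *
from scipy.spatial.transform import Rotation as R
st=read_state(); print(st["time"],st["joint_positions"].round(3),st["ee_pos"].round(4)); print(R.from_quat(st["eef_rot"]).as_matrix().round(3))
c=camera("wrist"); cv2.imwrite("pics/w1.png",c["img"][:,:,::-1]); np.save("w1.npy",c,allow_pickle=True)
print(proj(c,(.65,-.044,.101)),proj(c,(.65,-.044,.068)),proj(c,(.6105,-.0735,.062)),proj(c,st["ee_pos"]))
E
```

```text
2.45 [ 0.523  0.495 -0.758  1.351  0.336  1.426  1.207] [ 0.6505 -0.0407  0.2226]
[[ 0.141  0.    -0.99 ]
 [ 0.99  -0.     0.141]
 [-0.    -1.    -0.   ]]
[258.55032381 191.14970226] [258.87116037 183.04765276] [226.42974733 150.1554722 ] [262.03704966 245.74253786]
```

View pics/w1.png

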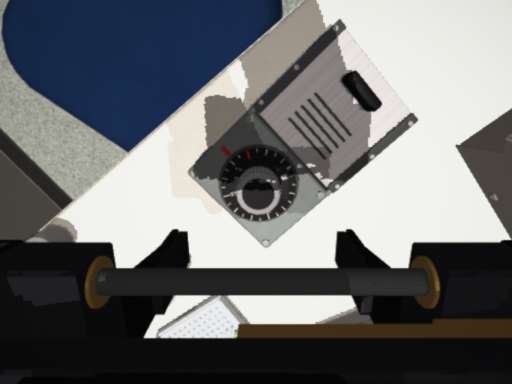

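```bash
python3 - <<'E'
from h import *
c=np.load("w1.npy",allow_pickle=True).item()
crop(c,180,110,330,240,5,"w1c.png")
E
```

```text
(no output)
```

View pics/w1c.png

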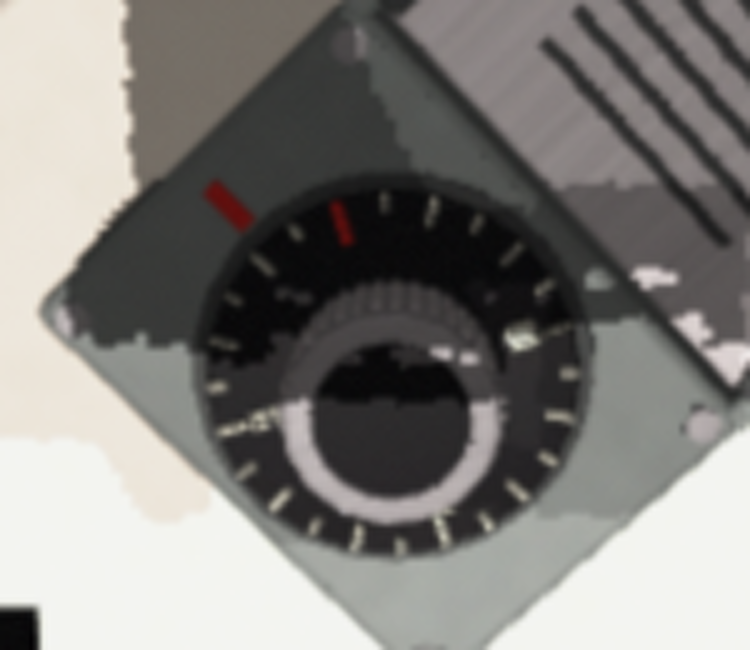

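```bash
python3 - <<'E'
from h import *
c=np.load("w1.npy",allow_pickle=True).item()
f=lambda x,y,z:ray(c,180+(x+.5)/5-.5,110+(y+.5)/5-.5,z)
# skirt edges L,R,T,B ; knob ring
L,Rr,T,B=f(196,365,.066),f(592,365,.066),f(394,175,.066),f(394,557,.066)
print("skirt",((L+Rr)/2).round(4),((T+B)/2).round(4),np.linalg.norm(L-Rr),np.linalg.norm(T-B))
a,b,t,bt=f(281,412,.101),f(501,412,.101),f(391,312,.101),f(391,522,.101)
print("knob",((a+b)/2).round(4),((t+bt)/2).round(4),np.linalg.norm(a-b),np.linalg.norm(t-bt))
ctr=np.array([(L+Rr)[0]/2+(T+B)[0]/2,(L+Rr)[1]/2+(T+B)[1]/2])/2
kc=((a+b+t+bt)/4)[:2]
print(ctr,kc)
P={"idx":f(230,205,.062),"0":f(342,224,.068),"1":f(297,232,.068),"2":f(263,265,.068),"3":f(233,299,.068),"6":f(235,430,.068),"12":f(441,530,.068),"18":f(560,330,.068),"23":f(385,203,.068),"11":f(400,547,.068)}
for cc in(ctr,(ctr+kc)/2):
  for n,p in P.items(): v=p[:2]-cc; print(n,np.hypot(*v).round(4),np.degrees(np.arctan2(v[1],v[0])).round(1))
E
```

```text
skirt [ 0.6499 -0.0445  0.066 ] [ 0.6517 -0.0448  0.066 ] 0.08674918451840617 0.08625058676979029
knob [ 0.6508 -0.0449  0.101 ] [ 0.6522 -0.0451  0.101 ] 0.04331354629392741 0.04303764204851238
[ 0.65082891 -0.04466362] [ 0.6514821  -0.04496531]
idx 0.0499 -143.3
0 0.0339 -169.5
1 0.0367 -154.3
2 0.0364 -138.2
3 0.0381 -123.1
6 0.0375 -77.4
12 0.0382 7.7
18 0.0371 96.2
23 0.0366 174.6
11 0.0409 -6.4
idx 0.05 -143.7
0 0.0342 -169.8
1 0.0369 -154.7
2 0.0365 -138.7
3 0.0381 -123.6
6 0.0373 -77.8
12 0.0379 8.0
18 0.0373 96.6
23 0.037 174.4
11 0.0405 -6.3
```

jog_arm([
  {"translation": [0, -4, -30], "twist": 0},
  {"translation": [0, 0, -30], "twist": 0},
  {"translation": [0, 0, -30], "twist": 0},
  {"translation": [0, 0, -30], "twist": 0},
  {"translation": [0, 0, -20], "twist": 0},
  {"translation": [0, 0, -8], "twist": 0},
  {"translation": [0, 0, 0], "twist": 0},
])

```text
time: 3.2
ee_pos: [0.6491, -0.0456, 0.0738]
eef_rot: [-0.535, -0.462, 0.462, 0.536]
ft_force: [-0.0, -1.0, -0.4]
width: 0.0873
```

```bash
python3 - <<'E'
from h import *
st=read_state(); print(st["time"],st["joint_positions"].round(3),st["ee_pos"].round(4),st["ft_force"].round(2),st["torque"].round(3))
c=camera("wrist"); cv2.imwrite("pics/w2.png",c["img"][:,:,::-1]); np.save("w2.npy",c,allow_pickle=True)
E
```

```text
3.2 [ 0.513  0.61  -0.71   1.519  0.417  1.171  1.152] [ 0.6491 -0.0456  0.0738] [-0.03 -1.01 -0.37] [ 0.094 -0.149  0.04 ]
```

View pics/w2.png

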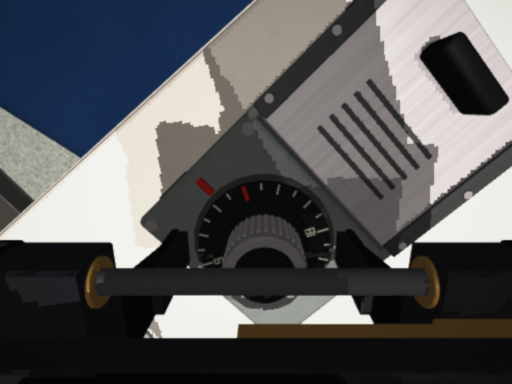

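jog_arm([
  {"translation": [1.5, 0.5, 0], "twist": 0},
  {"translation": [0, 0, 0], "twist": 0},
])

```text
time: 3.45
ee_pos: [0.652, -0.0449, 0.076]
eef_rot: [0.536, 0.463, -0.461, -0.535]
ft_force: [0.4, 0.2, 0.3]
width: 0.0874
```

jog_arm([
  {"translation": [0, 0, 0], "twist": 0},
  {"translation": [0, 0, 0], "twist": 0},
  {"translation": [0, 0, 0], "twist": 0},
  {"translation": [0, 0, 0], "twist": 0},
  {"translation": [0, 0, 0], "twist": 0},
  {"translation": [0, 0, 0], "twist": 0},
  {"translation": [0, 0, 0], "twist": 0},
  {"translation": [0, 0, 0], "twist": 0},
], grip=1, grip_force=15)

```text
time: 4.25
ee_pos: [0.6511, -0.0448, 0.0746]
eef_rot: [-0.535, -0.462, 0.462, 0.535]
ft_force: [-0.2, 1.2, 0.4]
width: 0.0434
```

```bash
cat >> h.py <<'E'
from scipy.spatial.transform import Rotation as R
def stat():
    st=read_state(); M=R.from_quat(st["eef_rot"]).as_matrix()
    print("t",round(st["time"],2),"pos",st["ee_pos"].round(4),"yaw",round(float(np.arctan2(M[1,0],M[0,0])),4),"F",st["ft_force"].round(2),"T",st["torque"].round(3),"w",round(float(st["width"]),4),"J7",st["joint_positions"][6].round(3),"J5",st["joint_positions"][4].round(3))
    return st
E
python3 - <<'E'
from h import *
stat()
E
```

```text
t 4.25 pos [ 0.6511 -0.0448  0.0746] yaw 1.4243 F [-0.2   1.16  0.39] T [ 0.307 -0.223 -0.029] w 0.0434 J7 1.151 J5 0.418
```

jog_arm([
  {"translation": [0, 0, 0], "twist": -0.06},
  {"translation": [0, 0, 0], "twist": -0.06},
  {"translation": [0, 0, 0], "twist": -0.06},
  {"translation": [0, 0, 0], "twist": -0.06},
  {"translation": [0, 0, 0], "twist": -0.06},
  {"translation": [0, 0, 0], "twist": 0},
])

```text
time: 4.85
ee_pos: [0.6513, -0.0444, 0.0746]
eef_rot: [-0.598, -0.377, 0.376, 0.599]
ft_force: [1.3, 2.9, -1.7]
width: 0.0436
```

```bash
python3 - <<'E'
from h import *
stat()
c=camera("wrist"); cv2.imwrite("pics/w3.png",c["img"][:,:,::-1]); np.save("w3.npy",c,allow_pickle=True)
E
```

```text
t 4.85 pos [ 0.6513 -0.0444  0.0746] yaw 1.1237 F [ 1.35  2.89 -1.69] T [ 0.583 -0.441  0.013] w 0.0436 J7 0.873 J5 0.38
```

View pics/w3.png

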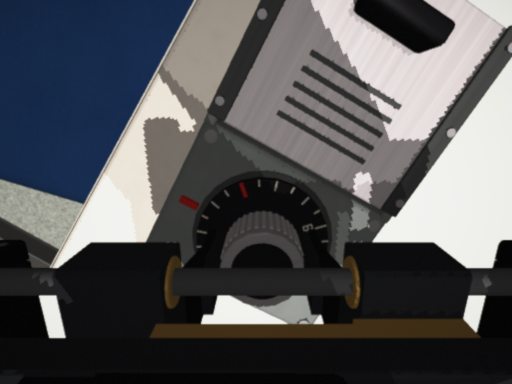

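```bash
cat >> h.py <<'E'
def reds(c):
    hsv=cv2.cvtColor(c["img"],cv2.COLOR_RGB2HSV); m=((hsv[...,0]<8)|(hsv[...,0]>172))&(hsv[...,1]>120)&(hsv[...,2]>50)
    m[:,:120]=0
    n,l,st,ce=cv2.connectedComponentsWithStats(m.astype(np.uint8),connectivity=8)
    return [(int(st[i][4]),ce[i].round(2)) for i in range(1,n) if st[i][4]>12]
def dial(c,ctr):
    r=reds(c); print(r)
    q=[]
    for a,uv in r:
        p=ray(c,*uv,.068)[:2]-ctr; p2=ray(c,*uv,.062)[:2]-ctr
        print(a,"r68",np.hypot(*p).round(4),np.degrees(np.arctan2(p[1],p[0])).round(2),"r62",np.hypot(*p2).round(4),np.degrees(np.arctan2(p2[1],p2[0])).round(2))
E
python3 - <<'E'
from h import *
for n in("w1","w2","w3"):
    c=np.load(n+".npy",allow_pickle=True).item(); dial(c,np.array([.651,-.0448]))
c=np.load("w3.npy",allow_pickle=True).item();crop(c,170,150,340,270,4,"w3c.png")
E
```

```text
[(49, array([225.29, 150.71])), (22, array([247.86, 154.14]))]
49 r68 0.0502 -144.43 r62 0.0501 -143.17
22 r68 0.0344 -169.67 r62 0.0336 -168.74
[(166, array([204.71, 186.28])), (62, array([244.94, 192.9 ]))]
166 r68 0.0504 -145.4 r62 0.0501 -143.2
62 r68 0.0347 -169.74 r62 0.0332 -168.22
[(62, array([243.  , 189.81])), (156, array([188.58, 202.09]))]
62 r68 0.0344 172.45 r62 0.033 173.96
156 r68 0.0499 -145.97 r62 0.0503 -143.22
```

View pics/w3c.png

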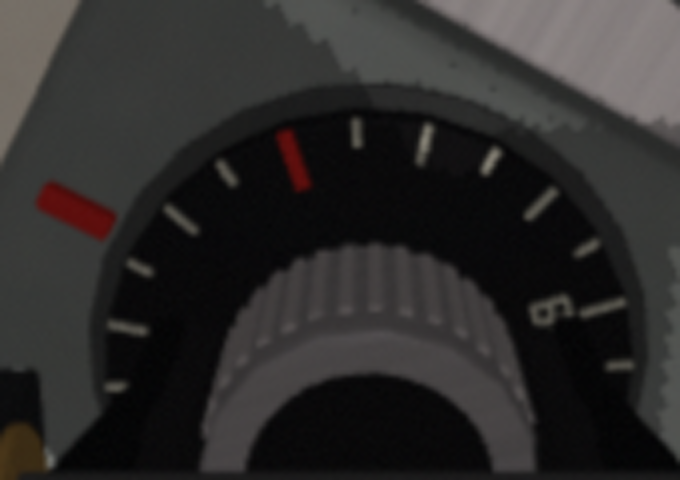

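jog_arm([
  {"translation": [0, 0, 0], "twist": -0.06},
  {"translation": [0, 0, 0], "twist": -0.06},
  {"translation": [0, 0, 0], "twist": -0.06},
  {"translation": [0, 0, 0], "twist": -0.06},
  {"translation": [0, 0, 0], "twist": -0.06},
  {"translation": [0, 0, 0], "twist": -0.06},
  {"translation": [0, 0, 0], "twist": -0.06},
  {"translation": [0, 0, 0], "twist": -0.06},
  {"translation": [0, 0, 0], "twist": -0.06},
  {"translation": [0, 0, 0], "twist": -0.06},
  {"translation": [0, 0, 0], "twist": -0.06},
  {"translation": [0, 0, 0], "twist": -0.06},
  {"translation": [0, 0, 0], "twist": 0},
])

```text
time: 6.2
ee_pos: [0.652, -0.0437, 0.0746]
eef_rot: [-0.692, -0.143, 0.141, 0.693]
ft_force: [6.1, 4.5, -4.0]
width: 0.0432
```

```bash
python3 - <<'E'
from h import *
stat()
c=camera("wrist"); np.save("w4.npy",c,allow_pickle=True); cv2.imwrite("pics/w4.png",c["img"][:,:,::-1]);crop(c,150,150,340,290,4,"w4c.png")
dial(c,np.array([.651,-.0448]))
E
```

```text
t 6.2 pos [ 0.652  -0.0437  0.0746] yaw 0.405 F [ 6.07  4.49 -3.96] T [ 0.969 -1.35  -0.027] w 0.0432 J7 0.208 J5 0.294
[(77, array([242.94, 189.43])), (100, array([186.73, 254.35]))]
77 r68 0.0349 129.73 r62 0.0335 131.13
100 r68 0.0466 -146.4 r62 0.0488 -143.17
```

View pics/w4c.png

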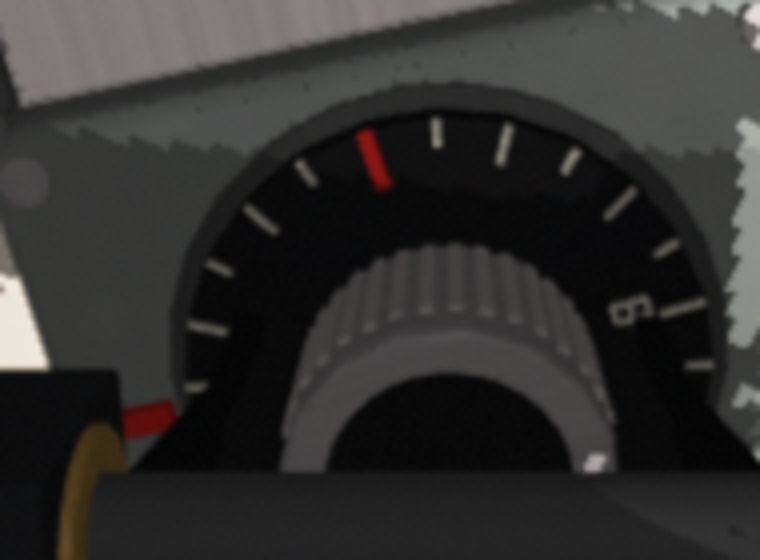

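jog_arm([
  {"translation": [0.9, 0.4, 0], "twist": -0.02},
  {"translation": [0, 0, 0], "twist": -0.02},
  {"translation": [0, 0, 0], "twist": -0.02},
  {"translation": [0, 0, 0], "twist": 0},
])

```text
time: 6.65
ee_pos: [0.6521, -0.0437, 0.0746]
eef_rot: [-0.696, -0.121, 0.121, 0.697]
ft_force: [1.9, 4.7, -1.5]
width: 0.0436
```

```bash
python3 - <<'E'
from h import *
stat()
c=camera("wrist"); np.save("w5.npy",c,allow_pickle=True); crop(c,150,150,340,290,4,"w5c.png")
dial(c,np.array([.651,-.0448]))
f=lambda x,y,z:ray(c,150+(x+.5)/4-.5,150+(y+.5)/4-.5,z)
s=camera("scene"); crop(s,205,175,285,260,7,"s5.png")
E
```

```text
t 6.65 pos [ 0.6521 -0.0437  0.0746] yaw 0.3441 F [ 1.94  4.71 -1.52] T [ 1.177 -0.514  0.071] w 0.0436 J7 0.151 J5 0.287
[(76, array([242.68, 189.26])), (78, array([185.79, 258.32]))]
76 r68 0.0351 126.28 r62 0.0337 127.7
78 r68 0.0479 -146.82 r62 0.0503 -143.72
```

View pics/w5c.png

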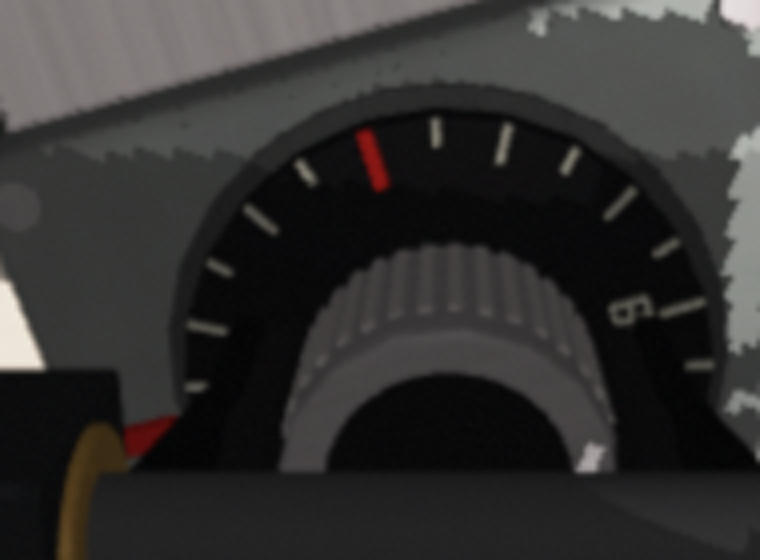

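View pics/s5.png

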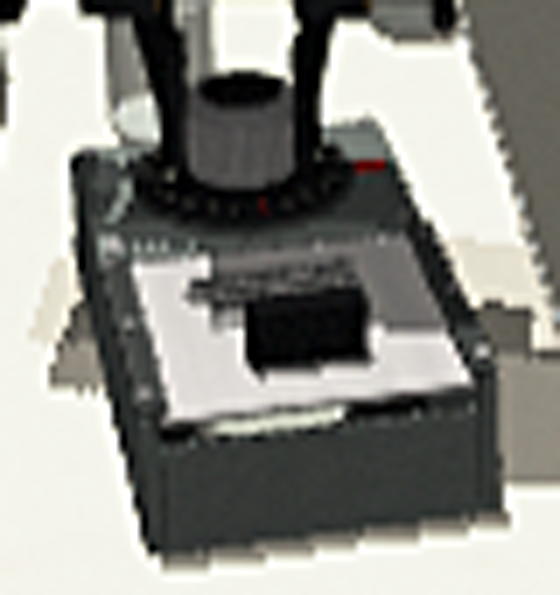

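jog_arm([
  {"translation": [0, 0, 0], "twist": 0.06},
  {"translation": [0, 0, 0], "twist": 0.06},
  {"translation": [0, 0, 0], "twist": 0.06},
  {"translation": [0, 0, 0], "twist": 0.06},
  {"translation": [0, 0, 0], "twist": 0.06},
  {"translation": [0, 0, 0], "twist": 0.06},
  {"translation": [0, 0, 0], "twist": 0.06},
  {"translation": [0, 0, 0], "twist": 0.06},
  {"translation": [0, 0, 0], "twist": 0.06},
  {"translation": [0, 0, 0], "twist": 0.06},
  {"translation": [0, 0, 0], "twist": 0.06},
  {"translation": [0, 0, 0], "twist": 0.06},
  {"translation": [0, 0, 0], "twist": 0.06},
  {"translation": [0, 0, 0], "twist": 0.06},
  {"translation": [0, 0, 0], "twist": 0.06},
  {"translation": [0, 0, 0], "twist": 0.06},
  {"translation": [0, 0, 0], "twist": 0.06},
  {"translation": [0, 0, 0], "twist": 0.06},
  {"translation": [0, 0, 0], "twist": 0.06},
  {"translation": [0, 0, 0], "twist": 0},
])

```text
time: 8.75
ee_pos: [0.6512, -0.0449, 0.0746]
eef_rot: [-0.521, -0.478, 0.479, 0.521]
ft_force: [-5.4, 2.3, 3.4]
width: 0.0437
```

```bash
python3 - <<'E'
from h import *
stat()
c=camera("wrist"); np.save("w6.npy",c,allow_pickle=True); crop(c,150,150,340,290,4,"w6c.png")
dial(c,np.array([.651,-.0448]))
E
```

```text
t 8.75 pos [ 0.6512 -0.0449  0.0746] yaw 1.4848 F [-5.36  2.26  3.4 ] T [0.606 0.961 0.068] w 0.0437 J7 1.207 J5 0.426
[(159, array([206.54, 179.43])), (62, array([243. , 189.5]))]
159 r68 0.0504 -145.27 r62 0.0501 -143.24
62 r68 0.0346 -166.1 r62 0.0332 -164.56
```

View pics/w6c.png

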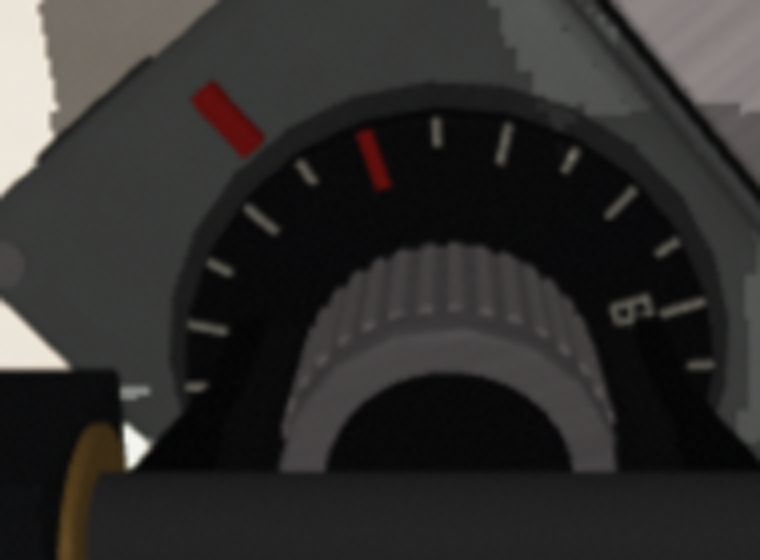

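jog_arm([
  {"translation": [0, 0, 0], "twist": 0.03},
  {"translation": [0, 0, 0], "twist": 0.03},
  {"translation": [0, 0, 0], "twist": 0.03},
  {"translation": [0, 0, 0], "twist": 0.02},
  {"translation": [0, 0, 0], "twist": 0.02},
  {"translation": [0, 0, 0], "twist": 0},
  {"translation": [0, 0, 0], "twist": 0},
])

```text
time: 9.5
ee_pos: [0.6512, -0.0451, 0.0746]
eef_rot: [-0.489, -0.51, 0.511, 0.49]
ft_force: [-4.3, 1.5, 4.4]
width: 0.0439
```

```bash
python3 - <<'E'
from h import *
stat()
c=camera("wrist"); np.save("w7.npy",c,allow_pickle=True); crop(c,150,130,340,270,4,"w7c.png");cv2.imwrite("pics/w7.png",c["img"][:,:,::-1])
dial(c,np.array([.651,-.0448]))
s=camera("scene"); crop(s,205,175,285,260,7,"s7.png")
E
```

```text
t 9.5 pos [ 0.6512 -0.0451  0.0746] yaw 1.6119 F [-4.33  1.45  4.4 ] T [0.537 0.908 0.022] w 0.0439 J7 1.324 J5 0.443
[(164, array([214.89, 173.09])), (62, array([243.15, 189.35]))]
164 r68 0.0506 -144.93 r62 0.0501 -143.22
62 r68 0.0347 -158.75 r62 0.0333 -157.21
```

View pics/w7.png

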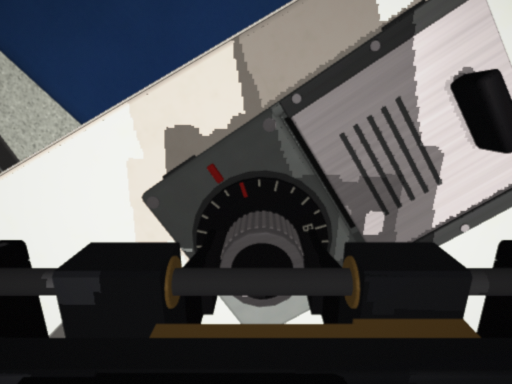

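View pics/w7c.png

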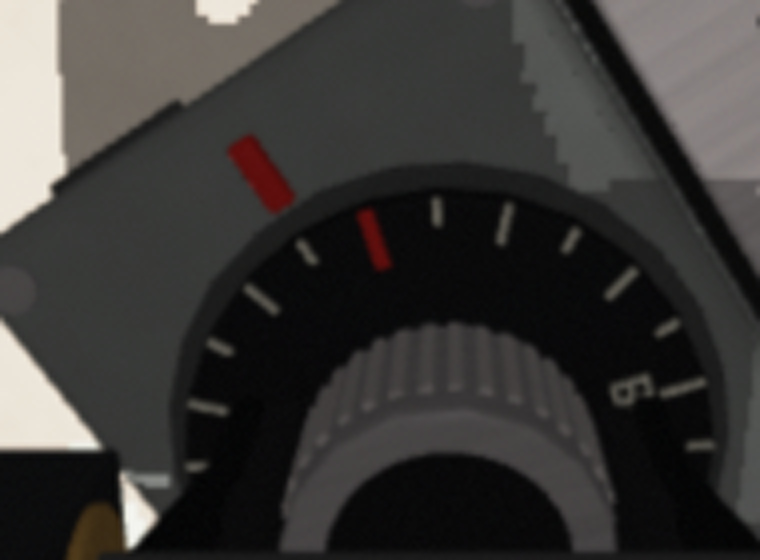

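View pics/s7.png

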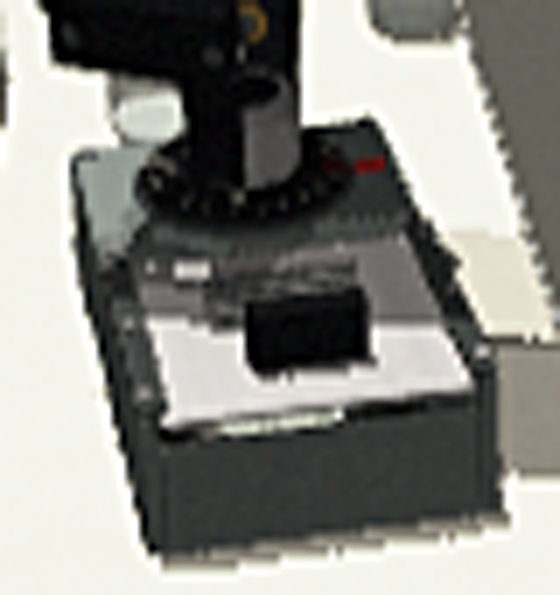

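```bash
cat >> h.py <<'E'
YA=np.radians(36.3); EY=np.array([-np.sin(YA),np.cos(YA)]); EX=np.array([np.cos(YA),np.sin(YA)]); C=np.array([.651,-.0448])
def tobox(p): d=np.asarray(p)[:2]-C; return np.array([d@EX,d@EY-.05])
E
python3 - <<'E'
from h import *
for n in("w2","w6","w7"):
    c=np.load(n+".npy",allow_pickle=True).item()
    # sample intensity along lines of constant box x on hatch plane from dial side to lug, z=.060
    g=cv2.cvtColor(c["img"],cv2.COLOR_RGB2GRAY).astype(np.float32)
    for x in(-.05,-.03,-.01,.01):
        ys=np.arange(-.012,.012,.001)
        P=[C+EX*x+EY*(y+.05) for y in ys]
        uv=np.array([proj(c,(p[0],p[1],.06)) for p in P],np.float32)
        v=cv2.remap(g,uv[:,0][None],uv[:,1][None],cv2.INTER_LINEAR)[0]
        print(n,x,v.astype(int))
for n,uvs in(("w2",((422,53),(455,33))),):
    pass
c=np.load("w2.npy",allow_pickle=True).item(); crop(c,240,0,512,200,3,"w2l.png")
c=np.load("w7.npy",allow_pickle=True).item(); crop(c,240,0,512,200,3,"w7l.png")
E
```

```text
w2 -0.05 [ 56  56  56  56  56  56  60  78  80  70  72  58  45  42  58 108 131 132
 132 132 132 132 132 132]
w2 -0.03 [ 56  58  76  84  84  84  85  84  81  76  70  56  43  45  78 121 132 133
 133 133 132 132 132 132]
w2 -0.01 [ 25  40  43  41  67  80  81  80  70  70  62  48  41  52  97 128 132 132
 132 130 130 131 131 129]
w2 0.01 [ 9 21 28 28 37 53 55 56 53 52 49 43 42 57 78 86 87 87 88 87 87 87 87 87]
w6 -0.05 [ 57  56  57  57  56  57  64  80  83  74  71  59  47  68  66  19  35 104
 132 134 133 133 132 132]
w6 -0.03 [ 60  76  83  84  85  84  85  85  82  75  68  52  53  74  48  15  62 119
 133 133 134 133 133 133]
w6 -0.01 [ 23  28  29  32  50  55  55  55  57  65  62  47  47  55  33  23  89 126
 131 132 131 131 131 131]
w6 0.01 [60 28 28 29 38 54 55 55 53 53 49 44 51 49 20 34 75 86 87 87 88 87 87 87]
w7 -0.05 [ 57  57  57  57  56  57  64  83  82  69  71  60  63  25  10  10  41 105
 130 133 133 133 133 132]
w7 -0.03 [ 58  72  83  84  84  85  86  86  80  76  67  54  44  15  10  14  67 118
 132 133 133 133 133 133]
w7 -0.01 [ 21  28  29  32  48  55  55  55  54  52  49  49  31  10  10  26  70  87
  92 112 126 131 130 130]
w7 0.01 [ 9 18 28 28 34 53 55 56 54 52 48 47 22 10 11 35 76 86 87 87 86 87 87 87]
```

View pics/w2l.png

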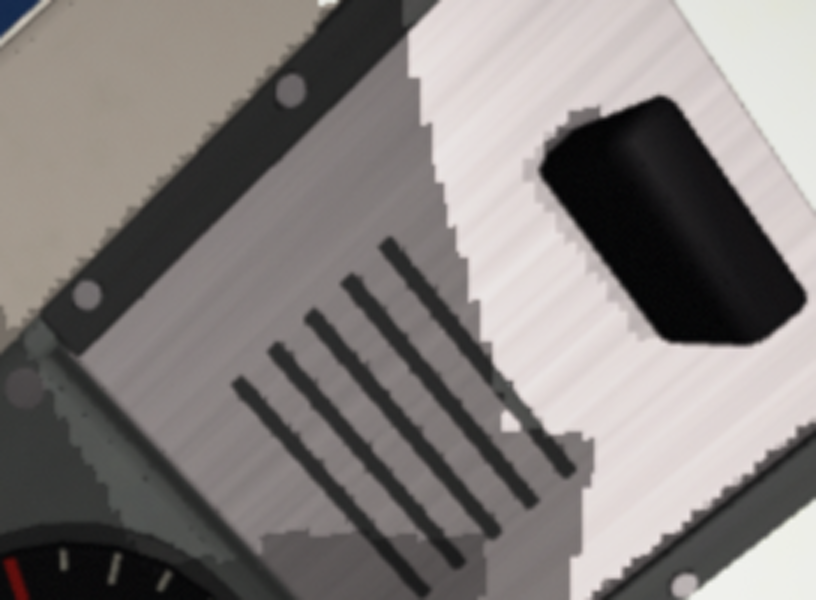

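View pics/w7l.png

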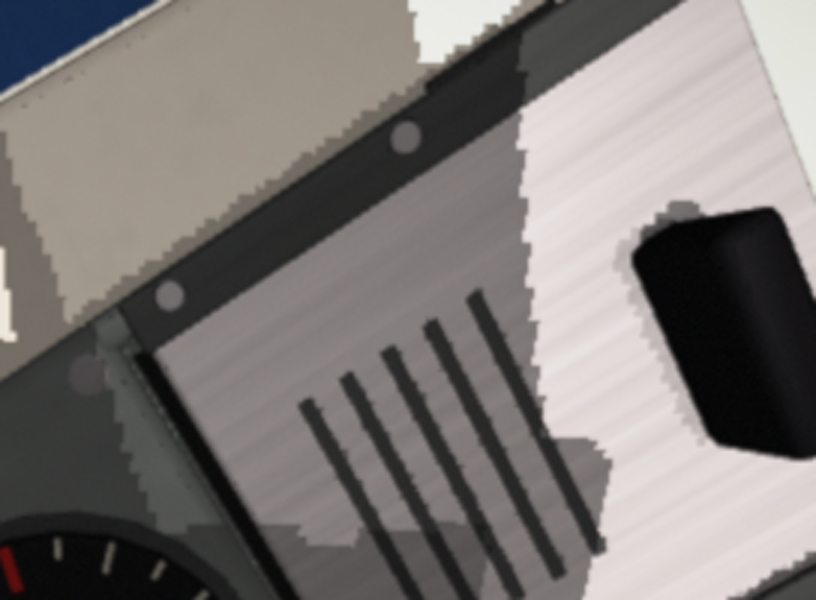

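```bash
cat > chk.py <<'E'
from h import *
stat()
c=camera("wrist"); np.save("last.npy",c,allow_pickle=True)
dial_v=[]
for a,uv in reds(c):
    p=ray(c,*uv,.068)[:2]-C; r=np.hypot(*p)
    if r<.040:
        an=np.degrees(np.arctan2(p[1],p[0])); print("zero uv",uv,"value",round(((-143.3-an)%360)/15+.03,2))
g=cv2.cvtColor(c["img"],cv2.COLOR_RGB2GRAY).astype(np.float32)
for x in(-.04,-.02,0,.02):
    ys=np.arange(-.004,.024,.0005)
    uv=np.array([proj(c,(*(C+EX*x+EY*(y+.05)),.06)) for y in ys],np.float32)
    v=cv2.remap(g,uv[:,0][None],uv[:,1][None],cv2.INTER_LINEAR)[0]
    d=np.diff(v); i=int(np.argmax(d)); print("x",x,"edge y",round(ys[i]*1000,1),"mm, gap px<30:",round((v<30).sum()*.5,1),"mm")
E
python3 - <<'E'
from h import *
E
```

jog_arm([
  {"translation": [0, 0, 0], "twist": -0.03},
  {"translation": [0, 0, 0], "twist": -0.03},
  {"translation": [0, 0, 0], "twist": -0.03},
  {"translation": [0, 0, 0], "twist": 0},
])

```text
time: 10.0
ee_pos: [0.6512, -0.0449, 0.0745]
eef_rot: [-0.512, -0.487, 0.488, 0.513]
ft_force: [-4.5, 2.9, 3.9]
width: 0.0435
```

```bash
python3 chk.py
```

```text
t 10.0 pos [ 0.6512 -0.0449  0.0745] yaw 1.521 F [-4.47  2.85  3.86] T [ 0.566  0.878 -0.091] w 0.0435 J7 1.24 J5 0.431
zero uv [243.05 189.13] value 1.42
x -0.04 edge y 4.0 mm, gap px<30: 1.5 mm
x -0.02 edge y 3.5 mm, gap px<30: 1.5 mm
x 0 edge y 3.0 mm, gap px<30: 2.0 mm
x 0.02 edge y 3.0 mm, gap px<30: 2.5 mm
```

jog_arm([
  {"translation": [0, 0, 0], "twist": -0.02},
  {"translation": [0, 0, 0], "twist": -0.02},
  {"translation": [0, 0, 0], "twist": 0},
])

```text
time: 10.35
ee_pos: [0.6512, -0.0449, 0.0745]
eef_rot: [-0.522, -0.477, 0.478, 0.522]
ft_force: [-5.2, 2.2, 4.4]
width: 0.0437
```

```bash
python3 chk.py
```

```text
t 10.35 pos [ 0.6512 -0.0449  0.0745] yaw 1.4815 F [-5.16  2.16  4.38] T [0.66  0.851 0.003] w 0.0437 J7 1.203 J5 0.426
zero uv [243.06 189.2 ] value 1.57
x -0.04 edge y 4.0 mm, gap px<30: 1.0 mm
x -0.02 edge y 3.5 mm, gap px<30: 1.0 mm
x 0 edge y 3.5 mm, gap px<30: 1.5 mm
x 0.02 edge y 3.0 mm, gap px<30: 2.0 mm
```

jog_arm([
  {"translation": [0, 0, 0], "twist": -0.02},
  {"translation": [0, 0, 0], "twist": 0},
])

```text
time: 10.6
ee_pos: [0.6512, -0.0448, 0.0745]
eef_rot: [-0.526, -0.471, 0.473, 0.527]
ft_force: [-5.4, 2.1, 4.3]
width: 0.0436
```

```bash
python3 chk.py
```

```text
t 10.6 pos [ 0.6512 -0.0448  0.0745] yaw 1.4616 F [-5.4   2.06  4.27] T [0.639 0.925 0.003] w 0.0436 J7 1.185 J5 0.423
zero uv [243.03 189.32] value 1.65
x -0.04 edge y 4.0 mm, gap px<30: 0.5 mm
x -0.02 edge y 4.0 mm, gap px<30: 0.5 mm
x 0 edge y 3.5 mm, gap px<30: 1.0 mm
x 0.02 edge y 3.0 mm, gap px<30: 2.0 mm
```

jog_arm([
  {"translation": [0, 0, 0], "twist": -0.02},
  {"translation": [0, 0, 0], "twist": -0.02},
  {"translation": [0, 0, 0], "twist": 0},
])

```text
time: 10.95
ee_pos: [0.6512, -0.0448, 0.0745]
eef_rot: [-0.536, -0.461, 0.462, 0.536]
ft_force: [-4.5, 2.2, 4.0]
width: 0.0439
```

```bash
python3 chk.py
```

```text
t 10.95 pos [ 0.6512 -0.0448  0.0745] yaw 1.4216 F [-4.51  2.18  4.02] T [ 0.679  0.943 -0.036] w 0.0439 J7 1.148 J5 0.418
zero uv [243.  189.2] value 1.81
x -0.04 edge y 4.0 mm, gap px<30: 0.5 mm
x -0.02 edge y 4.0 mm, gap px<30: 0.0 mm
x 0 edge y 3.5 mm, gap px<30: 0.5 mm
x 0.02 edge y 3.0 mm, gap px<30: 0.5 mm
```

jog_arm([
  {"translation": [0, 0, 0], "twist": -0.02},
  {"translation": [0, 0, 0], "twist": -0.02},
  {"translation": [0, 0, 0], "twist": 0},
])

```text
time: 11.3
ee_pos: [0.6512, -0.0447, 0.0745]
eef_rot: [-0.545, -0.45, 0.451, 0.545]
ft_force: [-4.9, 2.1, 3.3]
width: 0.0437
```

```bash
python3 chk.py
```

```text
t 11.3 pos [ 0.6512 -0.0447  0.0745] yaw 1.3816 F [-4.91  2.14  3.28] T [ 0.7    0.899 -0.029] w 0.0437 J7 1.111 J5 0.413
zero uv [243.  189.2] value 1.97
x -0.04 edge y 4.5 mm, gap px<30: 0.0 mm
x -0.02 edge y 4.0 mm, gap px<30: 0.0 mm
x 0 edge y 3.5 mm, gap px<30: 0.0 mm
x 0.02 edge y 3.0 mm, gap px<30: 0.0 mm
```

jog_arm([
  {"translation": [0, 0, 0], "twist": -0.02},
  {"translation": [0, 0, 0], "twist": -0.02},
  {"translation": [0, 0, 0], "twist": 0},
])

```text
time: 11.65
ee_pos: [0.6512, -0.0447, 0.0745]
eef_rot: [-0.554, -0.439, 0.44, 0.554]
ft_force: [-4.4, 2.8, 3.5]
width: 0.0438
```

```bash
python3 chk.py; python3 -c "
from h import *
c=np.load('last.npy',allow_pickle=True).item(); crop(c,150,60,340,270,3,'w8c.png')"
```

```text
t 11.65 pos [ 0.6512 -0.0447  0.0745] yaw 1.3417 F [-4.37  2.84  3.46] T [ 0.722  0.836 -0.056] w 0.0438 J7 1.074 J5 0.408
zero uv [243.13 189.29] value 2.13
x -0.04 edge y 4.5 mm, gap px<30: 0.0 mm
x -0.02 edge y 4.0 mm, gap px<30: 0.0 mm
x 0 edge y 3.5 mm, gap px<30: 0.0 mm
x 0.02 edge y 11.5 mm, gap px<30: 0.0 mm
```

View pics/w8c.png

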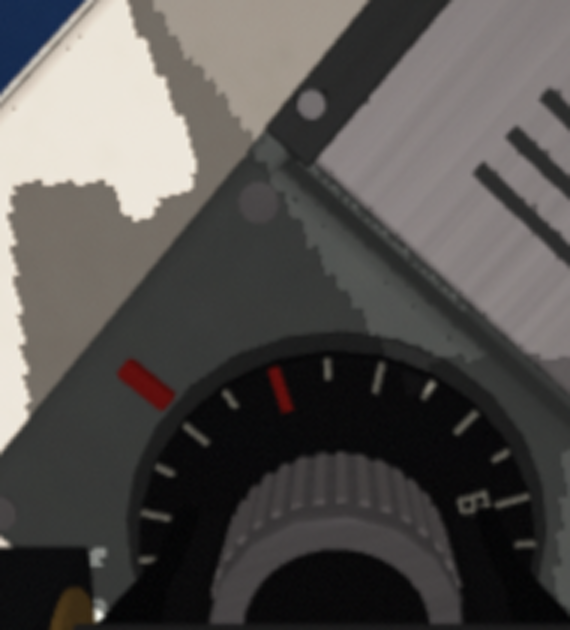

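```bash
python3 - <<'E'
from h import *
for n in("w2","w3","w7","last"):
    c=np.load(n+".npy",allow_pickle=True).item()
    g=cv2.cvtColor(c["img"],cv2.COLOR_RGB2GRAY).astype(np.float32)
    for x in(-.04,-.02,.01):
        ys=np.arange(-.004,.009,.0005)
        uv=np.array([proj(c,(*(C+EX*x+EY*(y+.05)),.06)) for y in ys],np.float32)
        print(n,x,cv2.remap(g,uv[:,0][None],uv[:,1][None],cv2.INTER_LINEAR)[0].astype(int))
a=[]
for n in("w2","w3","w7","last"):
    c=np.load(n+".npy",allow_pickle=True).item()
    # rectify hatch-edge patch in box frame (plane z=.06)
    xs=np.arange(-.06,.03,.0003); ys=np.arange(-.01,.02,.0002)
    m=np.array([[proj(c,(*(C+EX*x+EY*(y+.05)),.06)) for x in xs] for y in ys],np.float32)
    a.append(cv2.resize(cv2.remap(c["img"],m[...,0],m[...,1],cv2.INTER_LINEAR),(600,140)))
cv2.imwrite("pics/gap.png",np.vstack(a)[:,:,::-1])
E
```

```text
w2 -0.04 [ 80  78  75  73  70  63  55  47  43  41  42  50  68  96 116 129 133 134
 134 134 133 133 134 135 134 134]
w2 -0.02 [ 78  75  72  70  66  59  51  44  41  43  49  63  89 112 126 132 133 133
 133 133 132 132 132 132 132 132]
w2 0.01 [53 53 52 51 49 46 43 41 42 48 57 68 78 84 86 87 87 87 87 87 88 88 87 87
 87 87]
w3 -0.04 [ 80  77  75  72  71  65  58  51  45  43  41  43  55  84 108 124 131 132
 132 132 132 132 132 132 132 132]
w3 -0.02 [ 77  75  73  71  69  61  53  47  43  42  42  48  74 102 120 129 130 131
 132 131 131 130 130 130 130 131]
w3 0.01 [ 58  65  69  69  64  56  49  45  43  44  49  73 100 118 125 127 127 127
 127 127 127 128 128 127 127 127]
w7 -0.04 [ 82  79  75  72  69  65  57  53  48  33  16  10  10  10  11  24  56  90
 114 129 135 135 135 134 135 135]
w7 -0.02 [ 79  75  72  69  66  58  53  50  39  22  13  11  11  12  18  40  80 107
 125 132 133 133 133 133 133 133]
w7 0.01 [54 53 52 50 48 48 47 38 22 13 10 10 11 17 35 61 76 83 86 87 87 87 87 87
 86 87]
last -0.04 [ 81  78  75  72  69  64  56  49  44  42  42  42  49  61  65  63  63  83
 107 124 133 134 134 134 134 135]
last -0.02 [ 76  73  73  72  67  59  52  46  42  42  42  47  58  71  73  66  75  99
 120 131 133 133 133 133 133 133]
last 0.01 [ 54  53  52  51  49  46  43  42  42  41  43  47  52  55  56  60  72  81
  86  87  88  89  98 102 110 119]
```

View pics/gap.png

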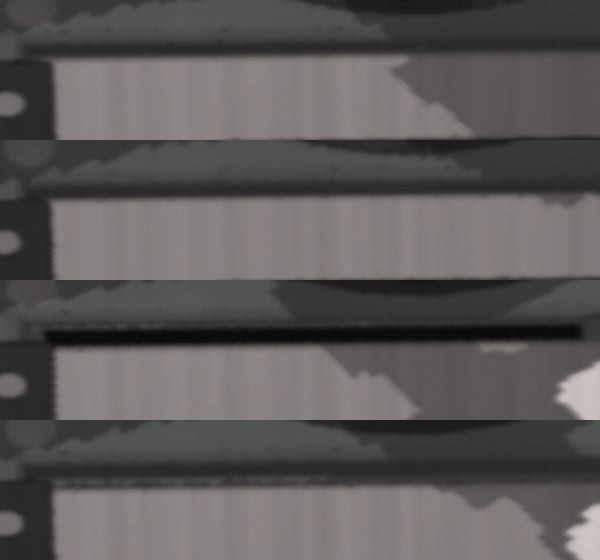

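jog_arm([
  {"translation": [0, 0, 0], "twist": -0.02},
  {"translation": [0, 0, 0], "twist": -0.02},
  {"translation": [0, 0, 0], "twist": 0},
])

```text
time: 12.0
ee_pos: [0.6513, -0.0446, 0.0746]
eef_rot: [-0.562, -0.428, 0.429, 0.563]
ft_force: [-4.6, 3.2, 3.1]
width: 0.0438
```

```bash
python3 chk.py
```

```text
t 12.0 pos [ 0.6513 -0.0446  0.0746] yaw 1.3016 F [-4.64  3.19  3.14] T [0.749 0.812 0.033] w 0.0438 J7 1.037 J5 0.403
zero uv [243.13 189.29] value 2.29
x -0.04 edge y 4.5 mm, gap px<30: 0.0 mm
x -0.02 edge y 4.0 mm, gap px<30: 0.0 mm
x 0 edge y 3.5 mm, gap px<30: 0.0 mm
x 0.02 edge y 7.5 mm, gap px<30: 0.0 mm
```

jog_arm([
  {"translation": [0, 0, 0], "twist": -0.02},
  {"translation": [0, 0, 0], "twist": -0.02},
  {"translation": [0, 0, 0], "twist": 0},
])

```text
time: 12.35
ee_pos: [0.6513, -0.0445, 0.0745]
eef_rot: [-0.571, -0.417, 0.418, 0.571]
ft_force: [-4.1, 3.8, 3.7]
width: 0.0434
```

```bash
python3 chk.py
```

```text
t 12.35 pos [ 0.6513 -0.0445  0.0745] yaw 1.2616 F [-4.13  3.77  3.65] T [ 0.826  0.803 -0.138] w 0.0434 J7 1.0 J5 0.397
zero uv [243.11 189.24] value 2.45
x -0.04 edge y 5.0 mm, gap px<30: 0.0 mm
x -0.02 edge y 4.5 mm, gap px<30: 0.0 mm
x 0 edge y 4.5 mm, gap px<30: 0.0 mm
x 0.02 edge y 5.5 mm, gap px<30: 0.0 mm
```

```bash
cat > gap.py <<'E'
from h import *
import sys
a=[]
for n in sys.argv[2:]:
    c=np.load(n+".npy",allow_pickle=True).item()
    xs=np.arange(-.06,.03,.0003); ys=np.arange(-.01,.02,.0002)
    m=np.array([[proj(c,(*(C+EX*x+EY*(y+.05)),.06)) for x in xs] for y in ys],np.float32)
    a.append(cv2.resize(cv2.remap(c["img"],m[...,0],m[...,1],cv2.INTER_LINEAR),(600,140)))
cv2.imwrite("pics/"+sys.argv[1],np.vstack(a)[:,:,::-1])
E
python3 gap.py gap2.png w3 last; cp last.npy w9.npy
```

```text
(no output)
```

View pics/gap2.png

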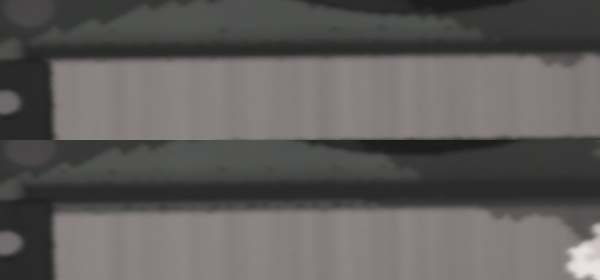

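jog_arm([
  {"translation": [0, 0, 0], "twist": -0.02},
  {"translation": [0, 0, 0], "twist": 0},
])

```text
time: 12.6
ee_pos: [0.6513, -0.0445, 0.0745]
eef_rot: [-0.575, -0.411, 0.412, 0.576]
ft_force: [-4.1, 2.7, 2.8]
width: 0.0441
```

```bash
python3 chk.py; python3 gap.py gap3.png w9 last
```

```text
t 12.6 pos [ 0.6513 -0.0445  0.0745] yaw 1.2416 F [-4.08  2.73  2.77] T [ 0.828  0.715 -0.136] w 0.0441 J7 0.982 J5 0.395
zero uv [243.18 189.32] value 2.53
x -0.04 edge y 6.0 mm, gap px<30: 0.0 mm
x -0.02 edge y 5.5 mm, gap px<30: 0.0 mm
x 0 edge y 5.0 mm, gap px<30: 0.0 mm
x 0.02 edge y 5.0 mm, gap px<30: 0.0 mm
```

View pics/gap3.png

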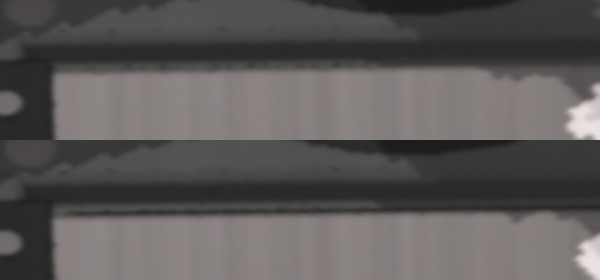

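jog_arm([
  {"translation": [0, 0, 0], "twist": 0},
  {"translation": [0, 0, 0], "twist": 0},
  {"translation": [0, 0, 0], "twist": 0},
  {"translation": [0, 0, 0], "twist": 0},
])

```text
time: 13.05
ee_pos: [0.6513, -0.0445, 0.0745]
eef_rot: [-0.575, -0.411, 0.412, 0.575]
ft_force: [-4.8, 3.8, 1.9]
width: 0.0437
```

```bash
python3 chk.py; python3 gap.py gap4.png w9 last
```

```text
t 13.05 pos [ 0.6513 -0.0445  0.0745] yaw 1.2421 F [-4.78  3.82  1.95] T [ 0.825  0.766 -0.175] w 0.0437 J7 0.982 J5 0.395
zero uv [243.18 189.32] value 2.53
x -0.04 edge y 6.0 mm, gap px<30: 0.0 mm
x -0.02 edge y 6.0 mm, gap px<30: 0.0 mm
x 0 edge y 5.0 mm, gap px<30: 0.0 mm
x 0.02 edge y 5.0 mm, gap px<30: 0.0 mm
```

View pics/gap4.png

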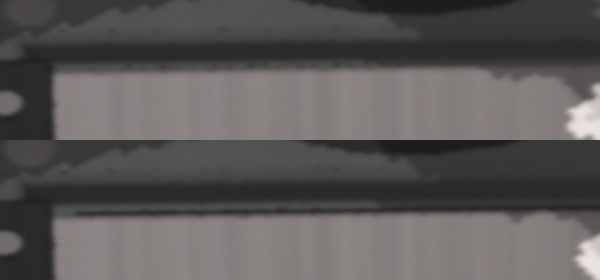

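```bash
cp last.npy w10.npy; python3 - <<'E'
from h import *
for n in("w2","w3","w8" if 0 else "w7","w9","w10"):
    c=np.load(n+".npy",allow_pickle=True).item()
    g=cv2.cvtColor(c["img"],cv2.COLOR_RGB2GRAY).astype(np.float32)
    for x in(-.02,-.01,0):
        ys=np.arange(.0,.06,.0002)
        uv=np.array([proj(c,(*(C+EX*x+EY*(y+.05)),.058)) for y in ys],np.float32)
        v=cv2.remap(g,uv[:,0][None],uv[:,1][None],cv2.INTER_LINEAR)[0]
        b=cv2.GaussianBlur(v[None],(0,0),4)[0]
        mn=[round(ys[i]*1e3,1) for i in range(5,len(b)-5) if b[i]==b[i-5:i+6].min() and b[i]<cv2.blur(b[None],(41,1))[0][i]-8 and uv[i,1]>0]
        print(n,x,mn)
s=camera("scene"); crop(s,205,175,285,260,7,"s10.png")
E
```

```text
w2 -0.02 [np.float64(21.8), np.float64(30.6), np.float64(39.8), np.float64(49.0), np.float64(57.8)]
w2 -0.01 [np.float64(21.6), np.float64(30.6), np.float64(39.8), np.float64(48.6), np.float64(57.6)]
w2 0 [np.float64(5.4), np.float64(21.4), np.float64(30.6), np.float64(39.4), np.float64(48.6), np.float64(57.6)]
w3 -0.02 [np.float64(21.6), np.float64(30.6), np.float64(39.8), np.float64(48.8), np.float64(57.8)]
w3 -0.01 [np.float64(21.6), np.float64(30.6), np.float64(39.6), np.float64(48.6), np.float64(57.6)]
w3 0 [np.float64(21.4), np.float64(30.6), np.float64(39.4), np.float64(48.6), np.float64(57.6)]
w7 -0.02 [np.float64(1.8), np.float64(24.0), np.float64(33.2), np.float64(42.0), np.float64(51.2)]
w7 -0.01 [np.float64(1.6), np.float64(23.8), np.float64(32.8), np.float64(42.0), np.float64(51.0)]
w7 0 [np.float64(1.4), np.float64(23.8), np.float64(32.6), np.float64(41.8), np.float64(50.8)]
w9 -0.02 [np.float64(24.4), np.float64(33.6), np.float64(42.6), np.float64(51.6)]
w9 -0.01 [np.float64(24.2), np.float64(33.4), np.float64(42.2), np.float64(51.4)]
w9 0 [np.float64(24.0), np.float64(33.2), np.float64(42.2), np.float64(51.2)]
w10 -0.02 [np.float64(25.6), np.float64(34.6), np.float64(43.6), np.float64(52.8)]
w10 -0.01 [np.float64(25.2), np.float64(34.4), np.float64(43.4), np.float64(52.4)]
w10 0 [np.float64(25.2), np.float64(34.2), np.float64(43.4), np.float64(52.2)]
```

View pics/s10.png

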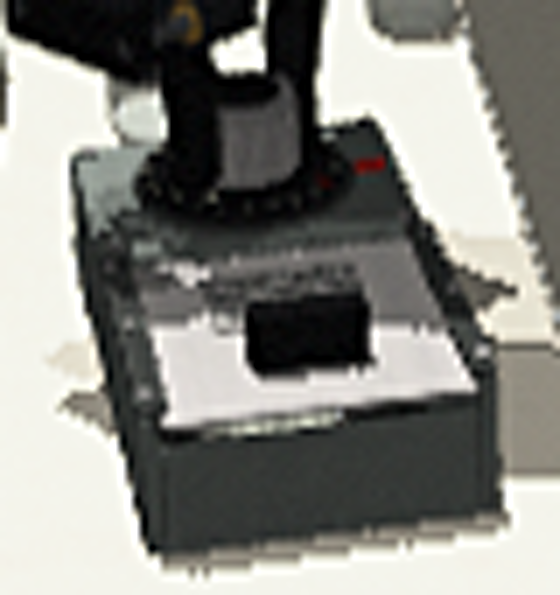

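```bash
cat >> chk.py <<'E'
for x in(-.02,-.01,0):
    ys=np.arange(.008,.06,.0002)
    uv=np.array([proj(c,(*(C+EX*x+EY*(y+.05)),.058)) for y in ys],np.float32)
    v=cv2.remap(g,uv[:,0][None],uv[:,1][None],cv2.INTER_LINEAR)[0]
    b=cv2.GaussianBlur(v[None],(0,0),4)[0]; bl=cv2.blur(b[None],(41,1))[0]
    print("slots",[float(round(ys[i]*1e3,1)) for i in range(5,len(b)-5) if b[i]==b[i-5:i+6].min() and b[i]<bl[i]-8 and uv[i,1]>0],"(shut 21.5 30.6 39.6)")
E
```

jog_arm([
  {"translation": [0, 0, 0], "twist": -0.015},
  {"translation": [0, 0, 0], "twist": 0},
])

```text
time: 13.35
ee_pos: [0.6513, -0.0445, 0.0746]
eef_rot: [-0.578, -0.407, 0.407, 0.579]
ft_force: [-4.2, 3.4, 4.0]
width: 0.0437
```

```bash
python3 chk.py
```

```text
t 13.35 pos [ 0.6513 -0.0445  0.0746] yaw 1.2267 F [-4.15  3.4   3.97] T [ 0.76   0.753 -0.117] w 0.0437 J7 0.968 J5 0.393
zero uv [243.18 189.32] value 2.59
x -0.04 edge y 8.5 mm, gap px<30: 2.5 mm
x -0.02 edge y 8.0 mm, gap px<30: 2.0 mm
x 0 edge y 7.5 mm, gap px<30: 2.5 mm
x 0.02 edge y 7.0 mm, gap px<30: 2.5 mm
slots [28.0, 37.2, 46.4, 55.4] (shut 21.5 30.6 39.6)
slots [28.0, 37.0, 46.2, 55.2] (shut 21.5 30.6 39.6)
slots [27.8, 36.8, 46.0, 55.0] (shut 21.5 30.6 39.6)
```

jog_arm([
  {"translation": [0, 0, 0], "twist": 0},
  {"translation": [0, 0, 0], "twist": 0},
  {"translation": [0, 0, 0], "twist": 0},
  {"translation": [0, 0, 0], "twist": 0},
])

```text
time: 13.8
ee_pos: [0.6513, -0.0445, 0.0745]
eef_rot: [-0.578, -0.407, 0.408, 0.578]
ft_force: [-4.0, 4.1, 3.3]
width: 0.0439
```

```bash
python3 chk.py
```

```text
t 13.8 pos [ 0.6513 -0.0445  0.0745] yaw 1.2273 F [-4.    4.11  3.27] T [ 0.817  0.754 -0.035] w 0.0439 J7 0.969 J5 0.393
zero uv [243.11 189.24] value 2.58
x -0.04 edge y 11.5 mm, gap px<30: 5.5 mm
x -0.02 edge y 11.0 mm, gap px<30: 5.0 mm
x 0 edge y 10.5 mm, gap px<30: 5.5 mm
x 0.02 edge y 10.0 mm, gap px<30: 5.0 mm
slots [31.2, 40.2, 49.2, 58.4] (shut 21.5 30.6 39.6)
slots [31.0, 40.2, 49.2, 58.2] (shut 21.5 30.6 39.6)
slots [31.0, 39.8, 49.0, 58.0] (shut 21.5 30.6 39.6)
```

jog_arm([
  {"translation": [0, 0, 0], "twist": 0},
  {"translation": [0, 0, 0], "twist": 0},
  {"translation": [0, 0, 0], "twist": 0},
  {"translation": [0, 0, 0], "twist": 0},
  {"translation": [0, 0, 0], "twist": 0},
  {"translation": [0, 0, 0], "twist": 0},
], grip=0)

```text
time: 14.45
ee_pos: [0.652, -0.0448, 0.0746]
eef_rot: [0.578, 0.408, -0.408, -0.578]
ft_force: [0.1, -0.5, 0.2]
width: 0.082
```

jog_arm([
  {"translation": [0, 0, 15], "twist": 0},
  {"translation": [0, 0, 25], "twist": 0},
  {"translation": [0, 0, 30], "twist": 0},
  {"translation": [0, 0, 30], "twist": 0},
  {"translation": [0, 0, 0], "twist": 0},
])

```text
time: 14.95
ee_pos: [0.6543, -0.0441, 0.1806]
eef_rot: [0.579, 0.41, -0.406, -0.576]
ft_force: [-0.4, -0.3, 0.0]
width: 0.0868
```

```bash
python3 chk.py;python3 -c "
from h import *
c=np.load('last.npy',allow_pickle=True).item(); cv2.imwrite('pics/w11.png',c['img'][:,:,::-1])"
```

```text
t 14.95 pos [ 0.6543 -0.0441  0.1806] yaw 1.2291 F [-0.35 -0.25  0.  ] T [ 0.101 -0.128  0.021] w 0.0868 J7 1.012 J5 0.334
zero uv [248.19 155.67] value 2.58
x -0.04 edge y 11.5 mm, gap px<30: 5.5 mm
x -0.02 edge y 11.0 mm, gap px<30: 5.5 mm
x 0 edge y 10.0 mm, gap px<30: 6.0 mm
x 0.02 edge y 12.0 mm, gap px<30: 6.0 mm
slots [31.0, 40.2, 49.0, 58.2] (shut 21.5 30.6 39.6)
slots [30.8, 40.0, 49.0, 58.0] (shut 21.5 30.6 39.6)
slots [30.8, 39.8, 48.8, 57.8] (shut 21.5 30.6 39.6)
```

View pics/w11.png

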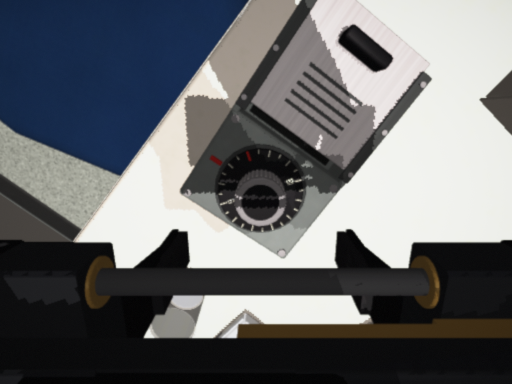

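```bash
python3 -c "
from h import *
c=np.load('last.npy',allow_pickle=True).item(); crop(c,310,0,430,90,6,'w11l.png')"
```

```text
(no output)
```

View pics/w11l.png

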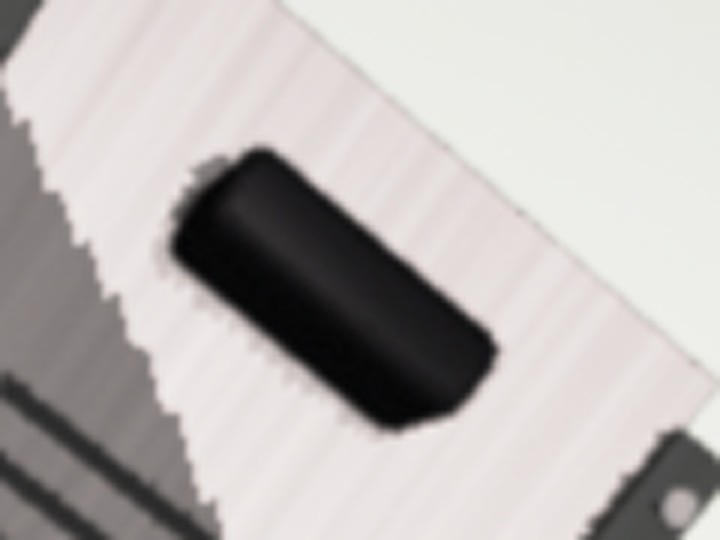

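```bash
python3 -c "
from h import *
c=np.load('last.npy',allow_pickle=True).item()
f=lambda x,y,z:ray(c,310+(x+.5)/6-.5,(y+.5)/6-.5,z)
for p in((182,258,.058),(380,424,.058),(275,153,.084),(490,335,.084)): q=f(*p); print(q.round(4),(tobox(q)*1e3).round(1))
L=lambda y:C+EY*(y+.05)
for y in(.1,.102,.152): print(y,L(y).round(4))
"
```

```text
[0.5532 0.0632 0.058 ] [-14.9  95. ]
[0.5842 0.0848 0.058 ] [22.9 94. ]
[0.5478 0.0703 0.084 ] [-15.1 103.9]
[0.5779 0.0916 0.084 ] [ 21.9 103.2]
0.1 [0.5622 0.0761]
0.102 [0.561  0.0777]
0.152 [0.5314 0.118 ]
```

jog_arm([
  {"translation": [-13, 17, 0], "twist": 0.139},
  {"translation": [-13, 17, 0], "twist": 0.139},
  {"translation": [-13, 17, 0], "twist": 0.139},
  {"translation": [-13, 17, 0], "twist": 0.139},
  {"translation": [-13, 17, 0], "twist": 0.139},
  {"translation": [-13, 17, 0], "twist": 0.139},
  {"translation": [-13, 17, 0], "twist": 0.139},
  {"translation": [0, 0, 0], "twist": 0},
  {"translation": [0, 0, 0], "twist": 0},
])

```text
time: 15.9
ee_pos: [0.5608, 0.0741, 0.1744]
eef_rot: [-0.321, -0.63, 0.63, 0.321]
ft_force: [0.0, -0.7, -0.1]
width: 0.0868
```

```bash
python3 -c "
from h import *
stat()
c=camera('wrist'); cv2.imwrite('pics/w12.png',c['img'][:,:,::-1]); np.save('w12.npy',c,allow_pickle=True)
print(proj(c,(.562,.0755,.084)))"
```

```text
t 15.9 pos [0.5608 0.0741 0.1744] yaw 2.2005 F [ 0.05 -0.66 -0.09] T [ 0.158 -0.14   0.027] w 0.0868 J7 1.744 J5 0.335
[262.42396248 202.64074812]
```

View pics/w12.png

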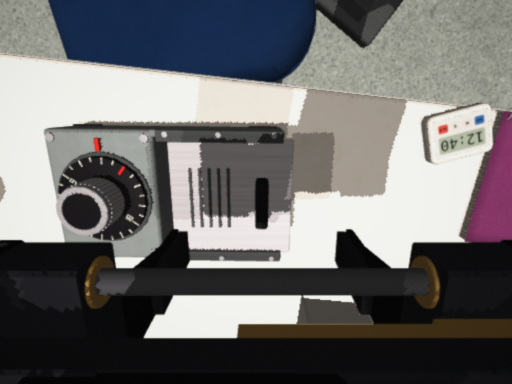

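jog_arm([
  {"translation": [1, 1, -30], "twist": 0},
  {"translation": [0, 0, -30], "twist": 0},
  {"translation": [0, 0, -25], "twist": 0},
  {"translation": [0, 0, -15], "twist": 0},
  {"translation": [0, 0, -8], "twist": 0},
  {"translation": [0, 0, 0], "twist": 0},
  {"translation": [0, 0, 0], "twist": 0},
])

```text
time: 16.65
ee_pos: [0.5627, 0.0754, 0.0675]
eef_rot: [0.321, 0.631, -0.63, -0.32]
ft_force: [0.3, -0.3, 0.6]
width: 0.0873
```

```bash
python3 -c "
from h import *
stat()
c=camera('wrist'); cv2.imwrite('pics/w13.png',c['img'][:,:,::-1]); np.save('w13.npy',c,allow_pickle=True)"
```

```text
t 16.65 pos [0.5627 0.0754 0.0675] yaw 2.2015 F [ 0.31 -0.33  0.59] T [ 0.189 -0.095 -0.004] w 0.0873 J7 1.666 J5 0.445
```

View pics/w13.png

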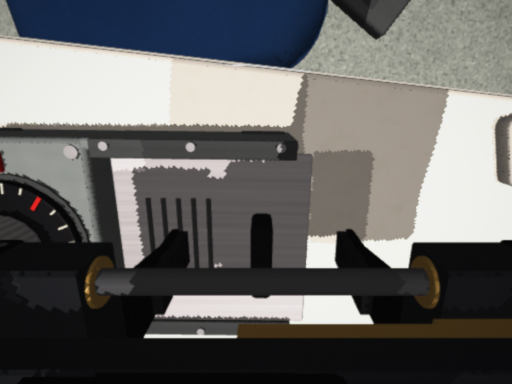

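jog_arm([
  {"translation": [0, 0, 0], "twist": 0},
  {"translation": [0, 0, 0], "twist": 0},
  {"translation": [0, 0, 0], "twist": 0},
  {"translation": [0, 0, 0], "twist": 0},
  {"translation": [0, 0, 0], "twist": 0},
  {"translation": [0, 0, 0], "twist": 0},
  {"translation": [0, 0, 0], "twist": 0},
  {"translation": [0, 0, 0], "twist": 0},
  {"translation": [0, 0, 0], "twist": 0},
  {"translation": [0, 0, 0], "twist": 0},
], grip=1, grip_force=12)

```text
time: 17.7
ee_pos: [0.562, 0.0753, 0.0666]
eef_rot: [0.32, 0.631, -0.63, -0.32]
ft_force: [1.0, 0.5, -0.2]
width: 0.015
```

```bash
python3 -c "
from h import *
stat()"
```

```text
t 17.7 pos [0.562  0.0753 0.0666] yaw 2.202 F [ 0.99  0.52 -0.15] T [ 0.09  -0.083  0.055] w 0.015 J7 1.666 J5 0.446
```

jog_arm([
  {"translation": [0, 0, 0], "twist": 0},
  {"translation": [0, 0, 0], "twist": 0},
  {"translation": [-1.5, 2, 0], "twist": 0},
  {"translation": [-2, 2.7, 0], "twist": 0},
  {"translation": [-2, 2.7, 0], "twist": 0},
  {"translation": [-2, 2.7, 0], "twist": 0},
])

```text
time: 18.3
ee_pos: [0.5546, 0.0857, 0.0666]
eef_rot: [0.32, 0.631, -0.63, -0.32]
ft_force: [4.9, -0.3, -2.8]
width: 0.0125
```

```bash
python3 -c "
from h import *
s=stat(); print(tobox(s['ee_pos']))
c=camera('wrist'); cv2.imwrite('pics/w14.png',c['img'][:,:,::-1])"
```

```text
t 18.3 pos [0.5546 0.0857 0.0666] yaw 2.202 F [ 4.9  -0.31 -2.8 ] T [ 0.02  -1.089 -0.158] w 0.0125 J7 1.646 J5 0.441
[-0.00045135  0.11229018]
```

View pics/w14.png

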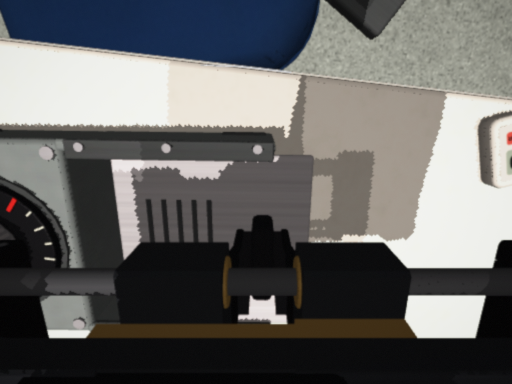

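jog_arm([
  {"translation": [-2, 2.7, 0], "twist": 0},
  {"translation": [-2, 2.7, 0], "twist": 0},
  {"translation": [-2, 2.7, 0], "twist": 0},
  {"translation": [-2, 2.7, 0], "twist": 0},
  {"translation": [-2, 2.7, 0], "twist": 0},
  {"translation": [-2, 2.7, 0], "twist": 0},
  {"translation": [-2, 2.7, 0], "twist": 0},
  {"translation": [-2, 2.7, 0], "twist": 0},
  {"translation": [-2, 2.7, 0], "twist": 0},
])

```text
time: 19.25
ee_pos: [0.537, 0.1104, 0.0667]
eef_rot: [0.32, 0.631, -0.63, -0.32]
ft_force: [7.5, 1.2, -6.9]
width: 0.012
```

```bash
python3 -c "
from h import *
s=stat(); print(tobox(s['ee_pos']),s['ft_force'][:2]@EY)"
```

```text
t 19.25 pos [0.537  0.1104 0.0667] yaw 2.2023 F [ 7.45  1.22 -6.86] T [ 0.457 -1.754 -0.19 ] w 0.012 J7 1.6 J5 0.428
[-4.61919742e-07  1.42629887e-01] -3.433779700701143
```

jog_arm([
  {"translation": [-0.7, 1.6, -0.4], "twist": 0},
  {"translation": [-0.7, 1.6, 0], "twist": 0},
  {"translation": [-1, 1.4, 0], "twist": 0},
  {"translation": [0, 0, 0], "twist": 0},
])

```text
time: 19.65
ee_pos: [0.534, 0.1148, 0.0665]
eef_rot: [0.32, 0.631, -0.631, -0.32]
ft_force: [-0.5, -0.4, 4.9]
width: 0.0119
```

```bash
python3 -c "
from h import *
s=stat(); print(tobox(s['ee_pos']),s['ft_force'][:2]@EY)"
```

```text
t 19.65 pos [0.534  0.1148 0.0665] yaw 2.2024 F [-0.49 -0.36  4.85] T [ 0.186 -0.279 -0.123] w 0.0119 J7 1.591 J5 0.428
[0.00015439 0.14788848] -0.0002227341904906102
```

jog_arm([
  {"translation": [-0.6, 0.8, 0], "twist": 0},
  {"translation": [-0.6, 0.8, 0], "twist": 0},
  {"translation": [0, 0, 0], "twist": 0},
])

```text
time: 19.95
ee_pos: [0.5333, 0.1157, 0.0665]
eef_rot: [0.32, 0.63, -0.63, -0.32]
ft_force: [2.3, -1.5, 5.3]
width: 0.0119
```

```bash
python3 -c "
from h import *
s=stat(); print(tobox(s['ee_pos']),s['ft_force'][:2]@EY)"
```

```text
t 19.95 pos [0.5333 0.1157 0.0665] yaw 2.2017 F [ 2.34 -1.48  5.3 ] T [-0.272 -0.662 -0.16 ] w 0.0119 J7 1.588 J5 0.427
[0.00017923 0.14903452] -2.5795379078931244
```

jog_arm([
  {"translation": [-0.6, 0.8, 0], "twist": 0},
  {"translation": [-0.6, 0.8, 0], "twist": 0},
  {"translation": [0, 0, 0], "twist": 0},
])

```text
time: 20.25
ee_pos: [0.5333, 0.1157, 0.0665]
eef_rot: [-0.322, -0.63, 0.63, 0.32]
ft_force: [8.3, -6.1, 2.1]
width: 0.0119
```

```bash
python3 -c "
from h import *
s=stat(); print(tobox(s['ee_pos']),s['ft_force'][:2]@EY)"
```

```text
t 20.25 pos [0.5333 0.1157 0.0665] yaw 2.2002 F [ 8.26 -6.14  2.13] T [-1.161 -1.738 -0.112] w 0.0119 J7 1.585 J5 0.429
[0.00015921 0.14909074] -9.832018123999894
```

jog_arm([
  {"translation": [-0.6, 0.8, 0], "twist": 0},
  {"translation": [0, 0, 0], "twist": 0},
])

```text
time: 20.45
ee_pos: [0.5332, 0.1158, 0.0665]
eef_rot: [-0.322, -0.63, 0.63, 0.32]
ft_force: [9.9, -8.3, 0.3]
width: 0.0121
```

```bash
python3 -c "
from h import *
s=stat(); print(tobox(s['ee_pos']),s['ft_force'][:2]@EY)"
```

```text
t 20.45 pos [0.5332 0.1158 0.0665] yaw 2.1995 F [ 9.89 -8.31  0.27] T [-1.595 -2.245 -0.108] w 0.0121 J7 1.583 J5 0.429
[0.00015011 0.14913156] -12.55023316187631
```

jog_arm([
  {"translation": [0, 0, 0], "twist": 0},
  {"translation": [0, 0, 0], "twist": 0},
  {"translation": [0, 0, 0], "twist": 0},
  {"translation": [0, 0, 0], "twist": 0},
  {"translation": [0, 0, 0], "twist": 0},
  {"translation": [0, 0, 0], "twist": 0},
], grip=0)

```text
time: 21.05
ee_pos: [0.5308, 0.1185, 0.066]
eef_rot: [-0.32, -0.63, 0.631, 0.32]
ft_force: [-0.6, 0.0, -0.2]
width: 0.0522
```

jog_arm([
  {"translation": [0, 0, 15], "twist": 0},
  {"translation": [0, 0, 30], "twist": 0},
  {"translation": [0, 0, 30], "twist": 0},
  {"translation": [0, 0, 30], "twist": 0},
  {"translation": [0, 0, 30], "twist": 0},
  {"translation": [0, 0, 0], "twist": 0},
  {"translation": [0, 0, 0], "twist": 0},
])

```text
time: 21.75
ee_pos: [0.5314, 0.1185, 0.2023]
eef_rot: [0.321, 0.631, -0.63, -0.32]
ft_force: [-0.1, 0.3, -1.5]
width: 0.0869
```

```bash
cp last.npy w11.npy; python3 chk.py; python3 -c "
from h import *
c=np.load('last.npy',allow_pickle=True).item(); cv2.imwrite('pics/w15.png',c['img'][:,:,::-1])
t=camera('top'); cv2.imwrite('pics/t15.png',t['img'][:,:,::-1])
s=camera('scene'); cv2.imwrite('pics/s15.png',s['img'][:,:,::-1])"
```

```text
t 21.75 pos [0.5314 0.1185 0.2023] yaw 2.202 F [-0.06  0.34 -1.48] T [ 0.103 -0.106 -0.001] w 0.0869 J7 1.69 J5 0.28
x -0.04 edge y 22.0 mm, gap px<30: 0.0 mm
x -0.02 edge y 21.5 mm, gap px<30: 0.0 mm
x 0 edge y 21.5 mm, gap px<30: 0.0 mm
x 0.02 edge y 21.0 mm, gap px<30: 0.0 mm
slots [25.6] (shut 21.5 30.6 39.6)
slots [25.6, 34.2] (shut 21.5 30.6 39.6)
slots [25.4] (shut 21.5 30.6 39.6)
```

View pics/w15.png

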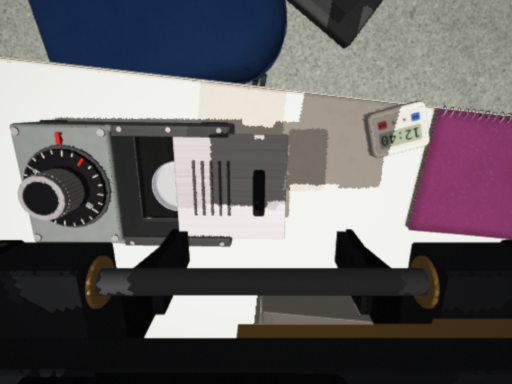

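View pics/s15.png

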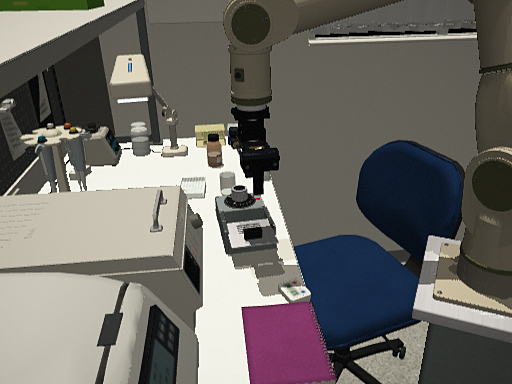

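```bash
python3 - <<'E'
from h import *
c=np.load("last.npy",allow_pickle=True).item()
g=cv2.cvtColor(c["img"],cv2.COLOR_RGB2GRAY).astype(np.float32)
for x in(-.015,-.005,.005):
    ys=np.arange(.06,.13,.0002)
    uv=np.array([proj(c,(*(C+EX*x+EY*(y+.05)),.058)) for y in ys],np.float32)
    v=cv2.remap(g,uv[:,0][None],uv[:,1][None],cv2.INTER_LINEAR)[0]
    b=cv2.GaussianBlur(v[None],(0,0),4)[0]; bl=cv2.blur(b[None],(41,1))[0]
    print([float(round(ys[i]*1e3,1)) for i in range(5,len(b)-5) if b[i]==b[i-5:i+6].min() and b[i]<bl[i]-5],"expect 81.5 90.6 99.6 108.6 117.6")
t=camera("top")
hsv=cv2.cvtColor(t["img"],cv2.COLOR_RGB2HSV); m=((hsv[...,0]<8)|(hsv[...,0]>172))&(hsv[...,1]>100)&(hsv[...,2]>50)
n,l,st,ce=cv2.connectedComponentsWithStats(m.astype(np.uint8)); print([(int(st[i][4]),ce[i].round(1)) for i in range(1,n) if st[i][4]>4])
crop(t,100,90,400,300,2.5,"t16.png")
E
```

```text
[80.8, 90.2, 100.0, 108.0, 117.2] expect 81.5 90.6 99.6 108.6 117.6
[80.8, 89.8, 99.8, 107.8, 117.0] expect 81.5 90.6 99.6 108.6 117.6
[80.6, 89.6, 99.8, 107.6, 116.6] expect 81.5 90.6 99.6 108.6 117.6
[(128, array([360.3, 145. ])), (8, array([254.5, 181.5])), (9, array([265.3, 183.4]))]
```

View pics/t16.png

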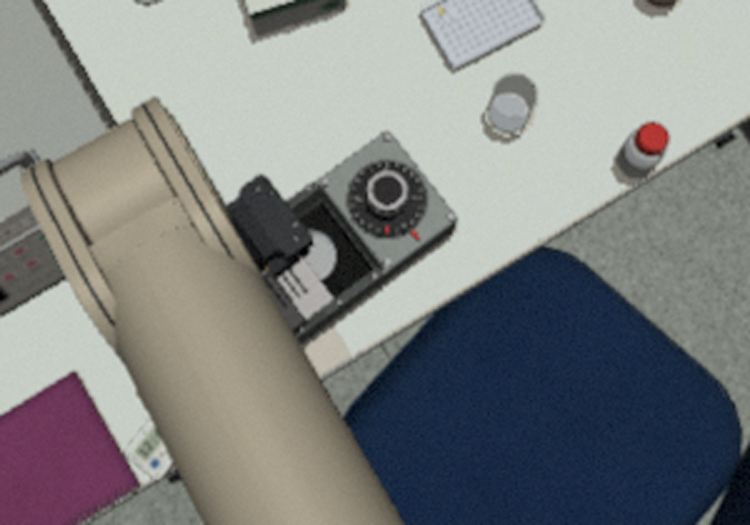

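```bash
python3 -c "
from bench import *
print(close_job())"
```

```text
the job is handed in; nothing more can be done
None
```

The lock box is open: the hatch is out at its stop, the gripper has let go and is clear, and I handed the job in after about 22 s of the 56 s allowed.

- **Dialling:** I gripped the knob, turned right from about 1.8 to about 5.98, then left to about 1.05. The pin drop showed there as the hatch moving about 2.3 mm. I then turned right in 0.015–0.04 rad steps, checking the wrist camera after each one.
- **Release:** The hatch first crept out to about 3.8 mm at 2.53 and stayed there while I waited. One more 0.015 rad step, to 2.59, let it go. It then slid to about 9.5 mm on its own, and I did no further turning.
- **Force on the lock:** I measured up to about 0.18 N m around the release point, against the 0.4 N m at which the pin bends. Readings were noisy by a few hundredths.
- **Opening the hatch:** I pinched the lug with 12 N and slid it out. At the end it stopped moving while the push rose from 2.6 N to 12.5 N, so it was against the stop.

**Last checks**
- **Hatch position:** The camera put the hatch about 59.4 mm out (58.9 to 60.3 from line to line), slightly short of 60 mm. It also read 9.5 mm for the nominal 10 mm kick, so I trust the force at the stop more.
- **Other things on the bench:** The bottle cap was at the same pixel as at the start, and the beaker and timer look undisturbed in the pictures.

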